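# Fetch a handle from the leaning canister and check it in the sensing cradle

### The arm

A 7-joint arm with a two-finger parallel gripper is mounted at the origin on a cart in front of the work surface, level with it; the furniture and walls round the work are solid. World frame = base frame: x ahead of the robot, y to its left, z up, the work surface at z = 0. Lengths are in mm, angles in rad, forces in N, time in s.
With the tool pointing down it reaches from about 425 to 875 mm from the base axis. Payload 4.7 kg.
Tool frame: the origin (TCP) lies at the very end of the fingers, on their centre line; the grasp point (between the pads) lies 19 mm behind it; z points along the fingers, x is the direction in which the jaws open and shut, and the axes are right-handed (so a half turn about z gives the same grasp; the last joint's range is limited). The gripper opens to 87 mm and grips with 3 to 60 N. Pads are 19 mm wide; open, the fingers measure 117 mm over their backs; the gripper's body (75 mm by 190 mm) begins 51 mm behind the grasp point.
Start: joints at [-1.144, 0.321, -0.07, 1.45, 0.023, 1.371, -0.057], TCP at [260.793, 595.41, 222.587] pointing down, gripper open.
Joint ranges: [-2.86, 2.86], [-0.3, 2.09], [-1.38, 1.24], [0.06, 2.45], [-1.56, 4.7], [0.09, 2.05], [-2.69, 2.69]. Speed limits (rad/s): [2.57, 2.57, 3.14, 3.14, 3.14, 3.14, 3.14].

### API

Orientations are given as a 3x3 rotation matrix whose columns are the frame's x, y, z axes.
In Python, from workcell import arm gives the robot as it stands.
- The arm moves only by the tool carry_out, never from a script. Its argument "series" is a list of rows, each an object with "delta_pos": the shift along the tool's x, y, z in cm, a list of three; "turn": the turn, a rotation vector about the tool's x, y, z in degrees, a list of three; "gripper": the finger opening in cm, from 0 to 8.7. In form: [{"delta_pos": [tx, ty, tz], "turn": [wx, wy, wz], "gripper": gripper}, ...]. A call has 1 to 10 rows; each row is the pose to reach, as a shift and turn from the pose commanded when the call began, along the tool's axes at that moment; what a row does not reach only later rows make up. A row lasts 1/12 s, in which the tool goes at most 41.7 mm and 7.16 degrees, less where a joint would pass 70% of its speed; a pose out of reach is approached as far as the arm can. A call with a gripper value outside its range is refused whole. The fingers move at their own pace and stop on an object; "squeeze" is the grip in N (left out, the last holds). Time passes only in rows, so rows that repeat a pose let the fingers close. It gives the time, the measured TCP pose, the force and the opening at its end, in the units of the state.
- arm.read_state(): the state, without advancing time (a new reading comes with each control period).
- arm.camera(name): name is "scene" or "side" or "wrist"; returns a dict with "img" (400x640x3 uint8, red, green, blue), "camera_matrix" (3x3 intrinsics, pixels), "R" (3x3) and "t" (3): a world point X has camera coordinates R X + t. Camera axes: x right, y down, z forward; pixel columns grow to the right and rows downward; lengths in mm; the calibration is good to about 2 mm. A picture is of the moment at which its call begins. There is no depth.
- arm.job_done(): hands the job in, once; it reports no verdict.
The state is a dict: "time_s": time; "joints": joint angles; "qvel": joint speeds; "effort": joint torques, N m; "tcp_pos": TCP position; "eef_rot": TCP orientation; "wrist_force": force on the tool from outside, world axes, zero at the start; "moment": the same for the moment, N m; "finger_gap": opening from 0.0 (shut) to 1.0 (fully open).
Only numpy, scipy, OpenCV 4.12 (cv2) and the standard library are available. Lean on these libraries where they do the work, as an engineer would, in place of code of your own. Each camera call takes 0.05 s, during which the arm holds its last target.

### The job

One tool handle is left standing deep inside the narrow leaning canister: reach in, pull it out along the canister and lay it lengthwise in the leaning check cradle. Push it down the cradle, between the two spring pads, until its lower end sits on the foot and holds the sensing pin pressed in, then let go and leave it there. Do not drop the handle, and leave the tape roll, glue bottle, marker and the other handle where they are.

Things in the scene. Friction and masses are not known exactly. Their poses are not given: they have to be found in the camera images.
- canister: Fixed stand of the canister: dark steel base plate 170x116x10 mm with four ears. Origin on the bench under the centre of the canister's floor; x and y level, z up. The canister leans towards this frame's -x.
- tube: The canister: grey rectangular open-topped box leaning 25 degrees from vertical, inside 60 mm along its x, 92 mm along y, 195 mm deep along z, walls 4 mm. Origin at the centre of its inner floor, 40 mm above the bench; z runs up its axis out of the mouth; y is level; x points away from its low wall (sideways and up).
- mouth (a point): Centre of the canister's mouth, in the plane of its rim, 195 mm from the inner floor along the tube's z. A bead stands out 3 mm round the outside of the rim. Fingers spread wider than 92 mm over their backs cannot enter.
- handle: The loose teal handle in the canister: 170 mm long (its x), 26 mm wide between the flat sides (its y; outline up to 31), 21 mm thick (its z), 0.12 to 0.17 kg. Origin in the centre of its underside. It starts on the canister's floor, underside on the low wall (tube's -x wall), its x pointing down the tube, up to 6 mm off the middle in y, its upper end 25 mm below the rim.
- handle_mid (a point): Centre of the handle's volume: 10.5 mm above its origin along the handle's z. The handle can be grasped near its upper end across its y, 25 mm free on each side.
- cradle: Fixed stand of the check cradle: dark steel base plate 150x100x10 mm with a post. Origin on the bench, x and y level, z up. The cradle leans towards this frame's -x.
- bed: The cradle: aluminium trough leaning 30 degrees from vertical. Origin on the bed's face at the foot, 58 mm above the bench; z runs up the bed; y is level; x is the face's outward normal (sideways and up), the open side. Bed 46 mm wide to z = 100 mm, then 26 mm wide to z = 127. Side walls 18 mm high, 34 mm apart inside, reach to z = 90. Foot plate: top at z = 0, out to x = 31.
- pin (a joint): Travel of the steel sensing pin (10 mm diameter) in the foot, along the bed's z: 0 = out, standing 8 mm above the foot; 0.008 = flush with the foot; 0.010 = stop. A spring pushes it out with 0.7 N at 0 and 1.05 N at flush. Once the handle is pushed home it stays.
- pin_top (a point): Centre of the pin's top face, at x = 10.5, y = 0 mm of the bed. A seated handle has its underside or its top flat on the bed, its length along the bed's z (either end down) and its lower end on the foot: handle_mid at x = 10.5, y = 0, z = 85 mm of the bed.
- pad_l (a joint): Travel of the left of two steel spring pads (14 mm along the bed's x, centred on x = 10) in the trough's side walls, outward along the bed's +y. At 0 its flat face, from z = 15 to 25 mm, stands at y = +11 mm, so a handle (half width 13) must push it back; above that a ramp leads from y = 11 at z = 25 out to the wall at z = 39. Lay the handle in with its lower end above z = 40, then push it down.
- pad_r (a joint): The same for the right pad, mirrored (face at y = -11 mm, moving outward to -y); 0 = out, 0.002 = pushed back by a centred handle, 0.007 = stop. Spring 1.5 N at 0, 2 N at 0.002 each. The handle's weight does not push it between the pads: it takes a push of a few newtons (up to about 10) down the bed, then less, till the lower end stops on the solid foot.
- spare_handle: Another loose handle of the same form, lying flat on the bench; leave it. Origin in the centre of its underside, x along it.
- tape: Loose roll of packing tape lying flat on the bench, 114 mm across, 48 mm high; leave it. Origin in the centre of its underside.
- glue: Loose standing glue bottle, 42 mm across, 121 mm high; leave it. Origin in the centre of its underside.
- felt_marker: Loose marker pen lying on the bench, 147x18x20 mm; leave it. Origin in the centre of its underside, x along it.

How it is judged (in metres and radians):
On the way:
1. the handle is drawn right out of the canister (z of handle_mid in the frame of tube above 0.275 m), for 0.1 s.
At the end, for the whole second after the job is handed in: The handle lies in the cradle: handle_mid 4 to 20 mm off the bed's face, within 8 mm of its middle line and 80 to 88.5 mm up the bed from the foot, its length within 0.14 rad of the bed's z, the pin pressed in by more than 5 mm, at rest and released; the bystanders within 30 mm of where they stood (x of handle_mid in the frame of bed between 0.004 and 0.02 m and y of handle_mid in the frame of bed between -0.008 and 0.008 m and z of handle_mid in the frame of bed between 0.08 and 0.0885 m and angle between the x axis of handle and the z axis of bed, either way round below 0.14 rad and value of joint pin above 0.005 m and linear speed of handle below 0.01 m/s and distance of each of spare_handle, tape, glue, felt_marker from where it was at the start of the episode below 0.03 m); the robot touches nothing.
It fails at once if the handle is dropped (falls faster than 1.3 m/s) (linear speed of handle above 1.3 m/s).
It fails at once if the spare handle is displaced by more than 30 mm (distance of spare_handle from where it was at the start of the episode above 0.03 m).
It fails at once if the tape roll is displaced by more than 30 mm (distance of tape from where it was at the start of the episode above 0.03 m).
It fails at once if the glue bottle is displaced by more than 30 mm (distance of glue from where it was at the start of the episode above 0.03 m).
It fails at once if the marker is displaced by more than 30 mm (distance of felt_marker from where it was at the start of the episode above 0.03 m).
It also fails if it takes over 43 s, if anything falls off the work surface, if the arm or the gripper's body presses on something with over 40 N, if the wrist force passes 120 N, or if a joint passes its speed limit or range.

## Working session

There is one attempt and no reset: what is moved stays moved. The work goes in short steps, Python scripts to look and compute and a tool call to move; the robot and the scene stay as the last step left them, time stands still between calls to the robot, and variables do not carry over. Pictures are saved under pics/ and viewed, and the job is handed in when it is done.

Besides the shell and the picture viewer there is one more tool, called after "Call:" by a JSON object that holds its "api" and its "payload". carry_out: Moves the arm, as the interface text tells. Its arguments: {"type":"object","properties":{"series":{"type":"array","items":{"type":"object","properties":{"delta_pos":{"type":"array","items":{"type":"number"}},"turn":{"type":"array","items":{"type":"number"}},"gripper":{"type":"number"}}}},"squeeze":{"type":"number"}},"required":["series"]}

```bash
ls; mkdir -p pics
python3 - <<'E'
from workcell import arm
import cv2,numpy as np
s=arm.read_state()
print({k:np.round(v,3).tolist() for k,v in s.items()})
for n in ["scene","side","wrist"]:
    c=arm.camera(n); cv2.imwrite(f"pics/{n}0.png",c["img"][:,:,::-1])
    print(n,np.round(c["camera_matrix"],1).tolist(),np.round(c["R"],4).tolist(),np.round(c["t"],1).tolist(), np.round(-np.array(c["R"]).T@c["t"],0))
E
```

```text
pics
{'time_s': 0.0, 'joints': [-1.144, 0.322, -0.07, 1.452, 0.023, 1.371, -0.057], 'qvel': [0.002, -0.001, 0.001, -0.002, -0.001, 0.0, -0.002], 'effort': [0.0, -49.129, -0.404, -31.253, -0.064, 0.043, 0.0], 'tcp_pos': [260.579, 594.88, 221.446], 'eef_rot': [[0.401, 0.916, -0.001], [0.916, -0.401, -0.002], [-0.002, 0.0, -1.0]], 'wrist_force': [-0.171, -0.104, 0.48], 'moment': [-0.019, 0.048, -0.025], 'finger_gap': 0.999}
scene [[394.0, 0.0, 317.3], [0.0, 394.0, 197.1], [0.0, 0.0, 1.0]] [[0.8285, -0.5599, -0.0076], [-0.419, -0.611, -0.6717], [0.3714, 0.5597, -0.7408]] [-441.1, 308.2, 1081.3] [  93. -664. 1005.]
side [[419.7, 0.0, 322.3], [0.0, 419.7, 202.6], [0.0, 0.0, 1.0]] [[0.8416, -0.5396, -0.0234], [-0.2881, -0.4119, -0.8645], [0.4568, 0.7343, -0.5021]] [-452.5, 270.0, 850.2] [  70. -757.  650.]
wrist [[334.1, 0.0, 319.7], [0.0, 334.1, 204.0], [0.0, 0.0, 1.0]] [[0.4007, 0.9162, -0.0006], [0.8861, -0.3873, 0.2546], [0.233, -0.1026, -0.967]] [-648.7, -31.6, 387.5] [198. 622. 382.]
```

View pics/scene0.png

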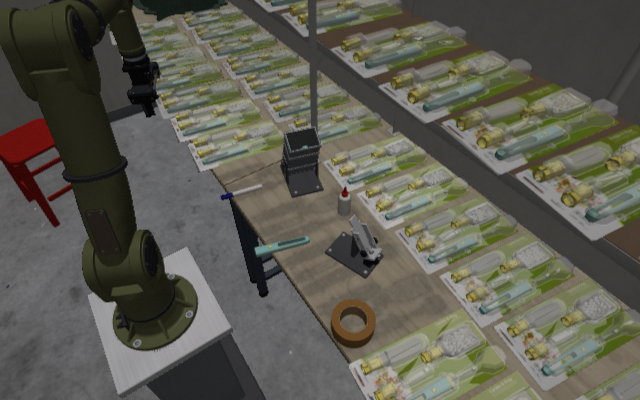

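View pics/side0.png

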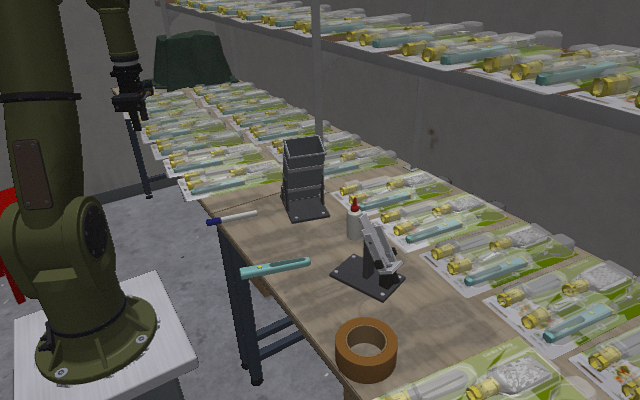

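View pics/wrist0.png

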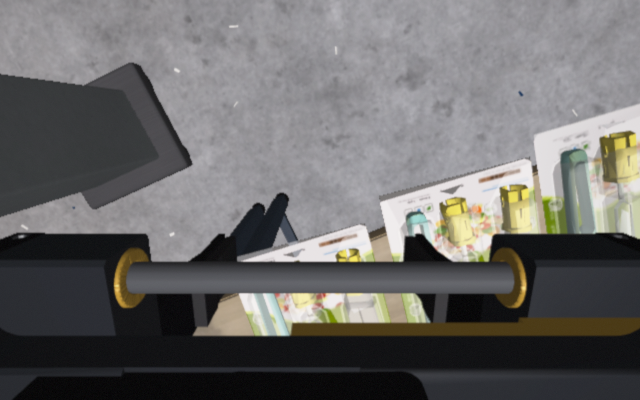

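The scene and side views show the canister near (300,160) and the cradle near (360,245). The wrist view shows only floor and the table edge. Next I'll zoom in on both fixtures.

Run:
```python
import cv2
for n,(x0,y0,x1,y1) in {"scene":(265,115,395,290),"side":(265,125,415,305)}.items():
    im=cv2.imread(f"pics/{n}0.png")
    for t,(a,b,c,d) in {"can":(270,120,340,225),"cra":(318,200,412,305)}.items():
        cr=cv2.resize(im[b:d,a:c],None,fx=5.5,fy=5.5,interpolation=cv2.INTER_CUBIC)
        for i in range(0,c-a,10): cv2.putText(cr,str(a+i),(int(i*5.5),8),0,.3,(0,255,255)); cv2.line(cr,(int(i*5.5),0),(int(i*5.5),4),(0,255,255))
        for i in range(0,d-b,10): cv2.putText(cr,str(b+i),(0,int(i*5.5)+4),0,.3,(0,255,255))
        cv2.imwrite(f"pics/{n}_{t}.png",cr)
```

```text
(no output)
```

View pics/scene_can.png

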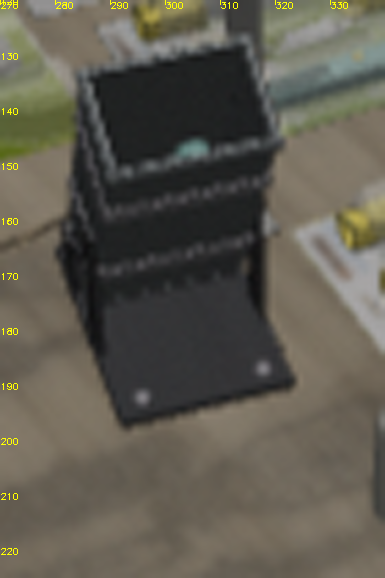

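View pics/side_can.png

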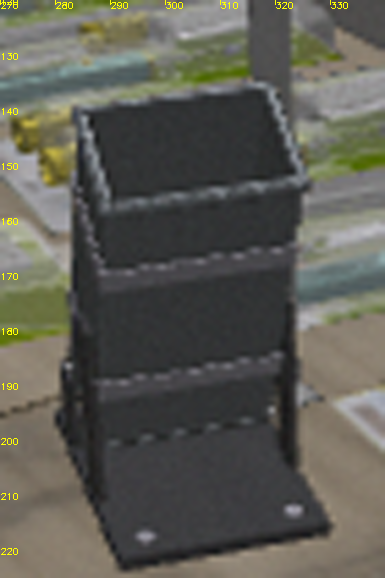

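View pics/scene_cra.png

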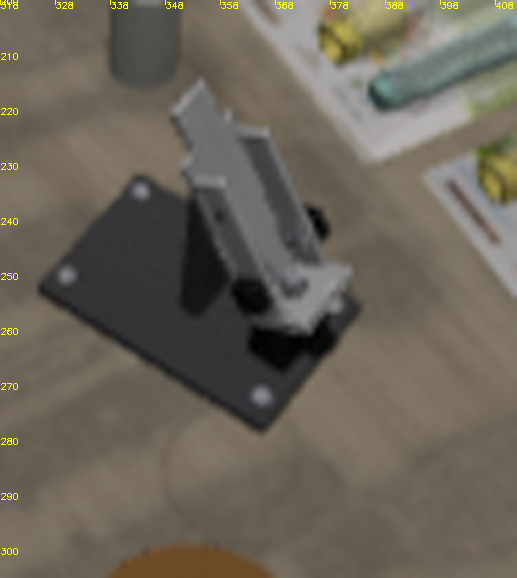

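View pics/side_cra.png

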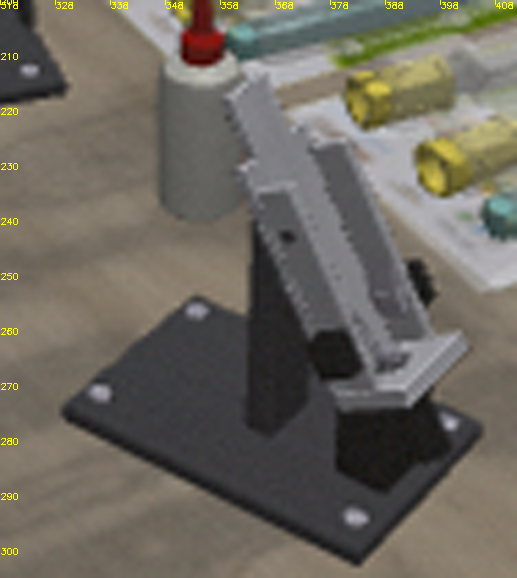

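```bash
cat > h.py <<'E'
import numpy as np,cv2
C={}
from workcell import arm
def load(n):
    c=arm.camera(n); K,R,t=[np.array(c[k],float) for k in("camera_matrix","R","t")]
    return c["img"],K,R,t.ravel()
def ray(p,K,R,t):
    d=R.T@np.linalg.inv(K)@np.array([p[0],p[1],1.]); return -R.T@t,d/np.linalg.norm(d)
def plane(p,cam,z):
    o,d=ray(p,*cam); return o+d*(z-o[2])/d[2]
def tri(ps,cams):
    A=np.zeros((3,3));b=np.zeros(3);L=[]
    for p,c in zip(ps,cams):
        o,d=ray(p,*c);P=np.eye(3)-np.outer(d,d);A+=P;b+=P@o;L.append((P,o))
    X=np.linalg.solve(A,b); return X,[np.linalg.norm(P@(X-o)) for P,o in L]
def proj(X,cam):
    K,R,t=cam;q=K@(R@np.asarray(X)+t);return q[:2]/q[2]
E
python3 - <<'E'
from h import *
np.set_printoptions(precision=1,suppress=True)
s=load("scene")[1:];d=load("side")[1:]
print("rim")
for n,a,b in [("nl",(290,151.5),(290,158)),("nr",(320,145),(324,153.5)),("fl",(284.5,133),(284,139.5)),("fr",(314.5,127.5),(318,136))]:
    print(n,*tri([a,b],[s,d]))
print("can base z10")
for p,c in [((292,196.5),s),((323,189),s),((292,221.5),d),((329,215.5),d)]: print(plane(p,c,10))
print("cradle base z10")
for q in [[(325.5,252),(343,232),(383,256),(366,278)]]:
  for p in q: print(plane(p,s,10))
for q in [(330,274),(353.5,254),(405.5,278),(383,301.5)]: print(plane(q,d,10))
print("bed")
for n,a,b in [("top l",(348.5,220),(359,217)),("top r",(355,214.5),(366.5,213.5))]: print(n,*tri([a,b],[s,d]))
E
```

```text
rim
nl [536.2 150.7 197.5] [np.float64(1.8340417709824641), np.float64(1.8340417709824797)]
nr [629.5 126.3 195.5] [np.float64(0.14369426034262184), np.float64(0.14369426034271796)]
fl [549.2 202.3 229.9] [np.float64(1.217978850044316), np.float64(1.2179788500444089)]
fr [642.2 175.5 227.2] [np.float64(0.01065274956769009), np.float64(0.010652749567708676)]
can base z10
[521.9 138.8  10. ]
[629.2 107.9  10. ]
[524.4 137.8  10. ]
[627.9 104.9  10. ]
cradle base z10
[ 486.6 -112.1   10. ]
[575.3 -81.2  10. ]
[ 620.6 -221.1   10. ]
[ 531.4 -251.1   10. ]
[ 486.9 -112.9   10. ]
[578.  -81.9  10. ]
[ 622.6 -222.6   10. ]
[ 530.7 -252.9   10. ]
bed
top l [ 535.9 -151.7  170.1] [np.float64(1.9828832462397472), np.float64(1.9828832462397823)]
top r [ 565.2 -141.9  163.7] [np.float64(1.0870684796383245), np.float64(1.087068479638393)]
```

Run:
```python
from h import *
np.set_printoptions(precision=1,suppress=True)
s=load("scene")[1:];d=load("side")[1:]
def pl(a,b,c):
    o,u=ray(a,*c);_,v=ray(b,*c);n=np.cross(u,v);n/=np.linalg.norm(n);return n,n@o
# pole lines
n1,c1=pl((313,10),(313,110),s);n2,c2=pl((317.5,10),(318,120),d)
u=np.cross(n1,n2);print("dir",u/np.linalg.norm(u))
for z in(100,300,500):print(np.linalg.solve([n1,n2,[0,0,1]],[c1,c2,z]))
print("pole base",plane((318,150),s,0))
print("glue",plane((345,213),s,0),plane((354.5,238),d,0),"top",*tri([(346,188),(355,200)],[s,d]))
print("tape",plane((353,330),s,24),plane((366,350),d,24))
print("foot",[tri([a,b],[s,d])[0] for a,b in [((381.5,249),(403,262)),((374,260),(391,273))]])
```

```text
dir [0.2 0.2 1. ]
[714.8 296.8 100. ]
[752.2 347.3 300. ]
[789.6 397.9 500. ]
pole base [736.2 297.    0. ]
glue [632.6 -15.8   0. ] [629.9 -16.    0. ] top [635.5  -8.3 112.1] [np.float64(0.29979798265908975), np.float64(0.2997979826593116)]
tape [ 402.1 -357.    24. ] [ 413.3 -344.2   24. ]
foot [array([ 603.1, -227.2,   68.1]), array([ 559.5, -242.1,   67.7])]
```

```bash
cat > m.py <<'E'
from h import *
from scipy.spatial.transform import Rotation as Ro
np.set_printoptions(precision=2,suppress=True)
def fr_can(yaw): 
    c,s=np.cos(np.radians(yaw)),np.sin(np.radians(yaw));x=np.array([c,s,0]);z=np.array([0,0,1.])
    a=np.radians(25);tz=np.cos(a)*z-np.sin(a)*x;tx=np.cos(a)*x+np.sin(a)*z
    return np.c_[tx,np.cross(tz,tx),tz]
def fr_bed(yaw):
    c,s=np.cos(np.radians(yaw)),np.sin(np.radians(yaw));x=np.array([c,s,0]);z=np.array([0,0,1.])
    a=np.radians(30);tz=np.cos(a)*z-np.sin(a)*x;tx=np.cos(a)*x+np.sin(a)*z
    return np.c_[tx,np.cross(tz,tx),tz]
def tool(F,flip): # tool z=-F z ; tool x=+-F y
    x=F[:,1]*flip;z=-F[:,2];return np.c_[x,np.cross(z,x),z]
def delta(P,R):
    s=arm.read_state();R0=np.array(s["eef_rot"]);p0=np.array(s["tcp_pos"])
    print("delta cm",R0.T@(np.array(P)-p0)/10,"turn deg",np.degrees(Ro.from_matrix(R0.T@R).as_rotvec()),"F",np.array(s["wrist_force"]),"gap",s["finger_gap"],"t",s["time_s"],"tcp",p0)
E
python3 - <<'E'
from m import *
F=fr_can(75);R=tool(F,-1);print(R)
M=np.array([589.3,163.7,214])
for off in[(0,80),(-70,70)]:
  P=M+F[:,2]*off[1]+F[:,0]*off[0];print(P);delta(P,R)
c=arm.camera("wrist");s=arm.read_state();Rw=np.array(s["eef_rot"])
Rc=np.array(c["R"]);print("cam in tool",Rc@Rw,Rw.T@(-Rc.T@c["t"]-s["tcp_pos"]))
E
```

```text
[[ 0.97 -0.23  0.11]
 [-0.26 -0.88  0.41]
 [-0.   -0.42 -0.91]]
[580.55 131.04 286.5 ]
delta cm [-29.7   47.92  -6.41] turn deg [20.65 17.75 79.96] F [ 0.17  0.11 -0.88] gap 1.0002252930902231 t 0.35 tcp [260.74 595.29 222.32]
[565.22  73.84 247.86]
delta cm [-35.55  48.81  -2.54] turn deg [20.65 17.75 79.96] F [ 0.17  0.11 -0.88] gap 1.0002252930902231 t 0.35 tcp [260.74 595.29 222.32]
cam in tool [[ 1.   -0.   -0.  ]
 [ 0.    0.97 -0.25]
 [ 0.    0.25  0.97]] [  -0.92  -68.46 -160.65]
```

Call:
{"api": "carry_out", "payload": {"series": [{"delta_pos":[0,0,-4],"turn":[0,0,0],"gripper":4.8},{"delta_pos":[-2,2,-7],"turn":[1,1,5],"gripper":4.8},{"delta_pos":[-37,49,-8],"turn":[20.6,17.8,80],"gripper":4.8},{"delta_pos":[-37,49,-8],"turn":[20.6,17.8,80],"gripper":4.8},{"delta_pos":[-37,49,-8],"turn":[20.6,17.8,80],"gripper":4.8},{"delta_pos":[-37,49,-8],"turn":[20.6,17.8,80],"gripper":4.8},{"delta_pos":[-37,49,-8],"turn":[20.6,17.8,80],"gripper":4.8},{"delta_pos":[-37,49,-8],"turn":[20.6,17.8,80],"gripper":4.8},{"delta_pos":[-37,49,-8],"turn":[20.6,17.8,80],"gripper":4.8},{"delta_pos":[-37,49,-8],"turn":[20.6,17.8,80],"gripper":4.8}], "squeeze": 40}}

```text
time_s: 1.23
tcp_pos: [436.9, 277.2, 298.9]
eef_rot: [[0.993, 0.113, 0.028], [0.098, -0.939, 0.33], [0.064, -0.325, -0.944]]
wrist_force: [1.6, 0.4, -0.0]
finger_gap: 0.548
```

Run:
```python
from m import *
F=fr_can(75);R=tool(F,-1)
M=np.array([589.3,163.7,214])
delta(M+F[:,2]*110+F[:,0]*-70,R); print(np.round(arm.read_state()["joints"],2))
```

```text
delta cm [10.07 22.51 -5.5 ] turn deg [ 5.29  4.38 20.47] F [ 1.55  0.36 -0.02] gap 0.5483454683803186 t 1.2333 tcp [436.94 277.21 298.88]
[-0.73 -0.14  0.29  1.83 -0.26  1.28 -0.27]
```

Call:
{"api": "carry_out", "payload": {"series": [{"delta_pos":[10,22.5,-5.5],"turn":[5.3,4.4,20.5],"gripper":4.8},{"delta_pos":[10,22.5,-5.5],"turn":[5.3,4.4,20.5],"gripper":4.8},{"delta_pos":[10,22.5,-5.5],"turn":[5.3,4.4,20.5],"gripper":4.8},{"delta_pos":[10,22.5,-5.5],"turn":[5.3,4.4,20.5],"gripper":4.8},{"delta_pos":[10,22.5,-5.5],"turn":[5.3,4.4,20.5],"gripper":4.8},{"delta_pos":[10,22.5,-5.5],"turn":[5.3,4.4,20.5],"gripper":4.8},{"delta_pos":[10,22.5,-5.5],"turn":[5.3,4.4,20.5],"gripper":4.8},{"delta_pos":[10,22.5,-5.5],"turn":[5.3,4.4,20.5],"gripper":4.8},{"delta_pos":[10,22.5,-5.5],"turn":[5.3,4.4,20.5],"gripper":4.8},{"delta_pos":[10,22.5,-5.5],"turn":[5.3,4.4,20.5],"gripper":4.8}]}}

```text
time_s: 2.07
tcp_pos: [560.1, 62.4, 284.2]
eef_rot: [[0.968, -0.227, 0.106], [-0.251, -0.878, 0.408], [0.0, -0.421, -0.907]]
wrist_force: [0.2, 0.0, 0.1]
finger_gap: 0.551
```

Run:
```python
from m import *
F=fr_can(75);R=tool(F,-1)
M=np.array([589.3,163.7,214])
delta(M+F[:,2]*110+F[:,0]*-70,R); print(np.round(arm.read_state()["joints"],2))
im,*c=load("wrist");cv2.imwrite("pics/wrist1.png",im[:,:,::-1])
import pickle;pickle.dump(c,open("w1.pkl","wb"))
```

```text
delta cm [ 0.19  0.41 -0.19] turn deg [0.1  0.2  0.43] F [0.16 0.04 0.14] gap 0.5514689702535868 t 2.0667 tcp [560.13  62.38 284.16]
[-0.49  0.04  0.63  1.73 -0.47  1.35 -0.02]
```

View pics/wrist1.png

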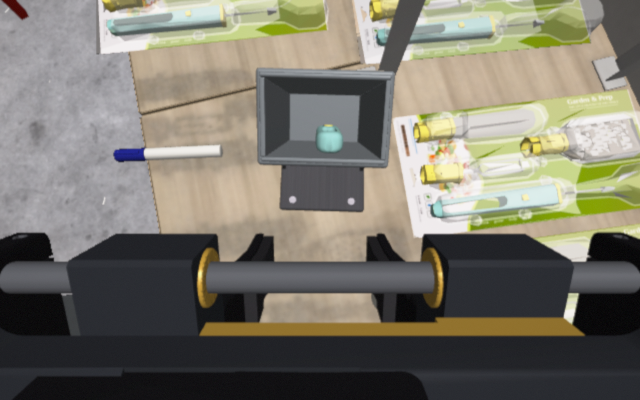

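The wrist view shows the mouth squarely, with its rim from (257,69) to (391,166), and the teal handle's top at about (329,138), slightly right of the centre. I'll zoom in and find the corners.

Run:
```python
import cv2
im=cv2.imread("pics/wrist1.png")
a,b,c,d=245,58,405,175;f=5
cr=cv2.resize(im[b:d,a:c],None,fx=f,fy=f,interpolation=cv2.INTER_CUBIC)
for i in range(0,c-a,10): cv2.putText(cr,str(a+i),(i*f,8),0,.3,(0,0,255)); cv2.line(cr,(i*f,0),(i*f,5),(0,0,255))
for i in range(0,d-b,10): cv2.putText(cr,str(b+i),(0,i*f+4),0,.3,(0,0,255))
cv2.imwrite("pics/w1z.png",cr)
h=cv2.cvtColor(im,cv2.COLOR_BGR2HSV);m=cv2.inRange(h,(80,60,60),(100,255,255));m[:120]=0;m[155:]=0;m[:,:310]=0;m[:,350:]=0
import numpy as np;y,x=np.nonzero(m);print(x.min(),x.max(),y.min(),y.max(),len(x))
```

```text
317 342 126 151 573
```

View pics/w1z.png

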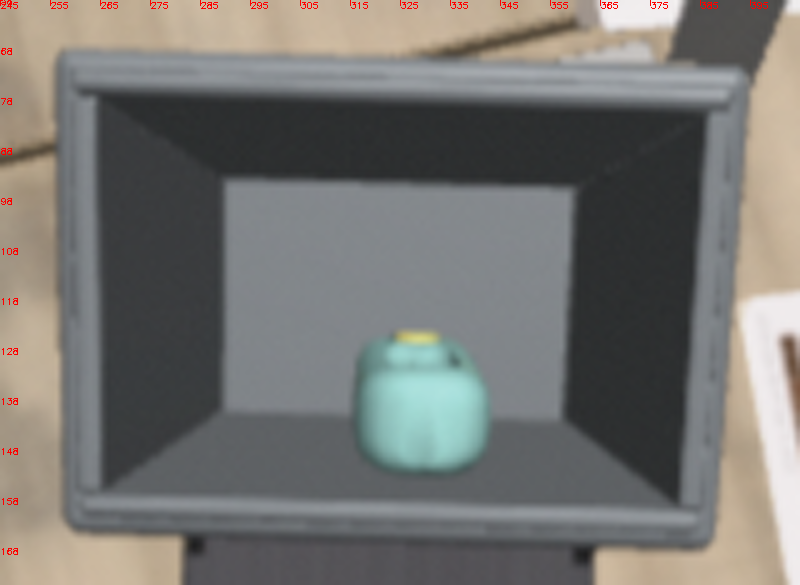

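```bash
cat > can.py <<'E'
from m import *
import pickle
K,R,t=pickle.load(open("w1.pkl","rb"))
img=np.array([(264.4,77),(386.6,79.6),(381.4,159),(265,156),(289.6,93.6),(360.4,95.4),(358,141.6),(289.4,140)])
obj=np.array([(x,y,z) for z in(195,0) for x,y in((30,46),(30,-46),(-30,-46),(-30,46))],float)
ok,r,tv=cv2.solvePnP(obj,img,K,None)
p=cv2.projectPoints(obj,r,tv,K,None)[0][:,0];
Rt=R.T@cv2.Rodrigues(r)[0];ot=R.T@(tv.ravel()-t)
E
python3 - <<'E'
from can import *
print(p-img);print(Rt,ot,"mouth",ot+195*Rt[:,2])
print("tilt",np.degrees(np.arccos(Rt[2,2])),"yaw",np.degrees(np.arctan2(-Rt[1,2],-Rt[0,2])),np.degrees(np.arctan2(-Rt[0,1],Rt[1,1])))
# constrained: tilt 25, yaw free, floor z=40
from scipy.optimize import least_squares
def f(v):
    F=fr_can(v[2]);o=np.array([v[0],v[1],v[3]]);return np.concatenate([proj(o+F@q,(K,R,t))-i for q,i in zip(obj,img)])
s=least_squares(f,[ot[0],ot[1],75,40]);print(s.x,np.sqrt(np.mean(s.fun**2)));F=fr_can(s.x[2]);o=np.r_[s.x[:2],s.x[3]];print("mouth",o+195*F[:,2])
s2=least_squares(lambda v:f(np.r_[v,40]),[ot[0],ot[1],75]);print(s2.x,np.sqrt(np.mean(s2.fun**2)));F=fr_can(s2.x[2]);o=np.r_[s2.x[:2],40];print("mouth",o+195*F[:,2])
# handle: top end at tube z=170; end outline
for px in [(316.5,140),(342.5,140),(329.5,152),(329.5,128)]:
    oo,d=ray(px,K,R,t);a=F.T@(oo-o);b=F.T@d;q=a+b*(165-a[2])/b[2];print(q)
E
```

```text
[[-0.24 -0.58]
 [ 0.06 -0.27]
 [-0.36  0.42]
 [ 0.54  0.48]
 [ 0.41  0.06]
 [-0.48 -0.05]
 [-0.47  0.05]
 [ 0.55 -0.05]]
[[ 0.25 -0.96 -0.12]
 [ 0.87  0.28 -0.4 ]
 [ 0.42 -0.    0.91]] [613.61 240.93  39.54] mouth [590.2  162.06 216.33]
tilt 24.954723043722225 yaw 73.46335675133307 73.94163916138218
[613.25 241.14  73.86  39.59] 0.43583237323855534
mouth [590.34 161.98 216.32]
[613.2  240.96  73.86] 0.44060325640970804
mouth [590.29 161.8  216.73]
[-18.06   6.31 165.  ]
[-17.43 -16.36 165.  ]
[-28.14  -5.39 165.  ]
[ -7.54  -4.68 165.  ]
```

```bash
cat >> m.py <<'E'
FC=fr_can(73.86);OC=np.array([613.2,241,39.9]);RC=tool(FC,-1)
def can(x,y,z): return OC+FC@np.array([x,y,z],float)
def incan():
    s=arm.read_state();print("tcp in tube",FC.T@(np.array(s["tcp_pos"])-OC))
E
python3 - <<'E'
from m import *
delta(can(-15,-4.8,215),RC)
E
```

```text
delta cm [ 0.86 -5.04  8.5 ] turn deg [0.09 0.68 1.5 ] F [-1.23  0.05  0.18] gap 0.5531162840773093 t 2.1167 tcp [560.07  62.55 284.3 ]
```

Call:
{"api": "carry_out", "payload": {"series": [{"delta_pos":[0.8,-4,2],"turn":[0.1,0.7,1.5],"gripper":4.2},{"delta_pos":[0.86,-5,5],"turn":[0.1,0.7,1.5],"gripper":4.2},{"delta_pos":[0.86,-5,8],"turn":[0.1,0.7,1.5],"gripper":4.2},{"delta_pos":[0.86,-5,8],"turn":[0.1,0.7,1.5],"gripper":4.2},{"delta_pos":[0.86,-5,8],"turn":[0.1,0.7,1.5],"gripper":4.2},{"delta_pos":[0.86,-5,8],"turn":[0.1,0.7,1.5],"gripper":4.2}]}}

```text
time_s: 2.62
tcp_pos: [589.3, 134.5, 233.9]
eef_rot: [[0.96, -0.254, 0.121], [-0.281, -0.87, 0.405], [0.002, -0.423, -0.906]]
wrist_force: [-0.0, 0.2, 0.6]
finger_gap: 0.481
```

Run:
```python
from m import *
incan();delta(can(-15,-4.8,133),RC)
im,*c=load("wrist");cv2.imwrite("pics/wrist2.png",im[:,:,::-1])
im,*c=load("side");cv2.imwrite("pics/side2.png",cv2.resize(im[80:240,200:420,::-1],None,fx=3.5,fy=3.5,interpolation=2))
incan();delta(can(-15,-4.8,133),RC)
```

```text
tcp in tube [-16.78  -6.65 221.84]
delta cm [-0.21 -0.18  8.88] turn deg [ 0.   -0.19 -0.13] F [-0.04  0.25  0.64] gap 0.48069036421048644 t 2.6167 tcp [589.3  134.48 233.86]
tcp in tube [-17.02  -7.62 222.86]
delta cm [-0.33 -0.19  8.98] turn deg [-0.05 -0.3  -0.18] F [-0.19 -0.53 -0.08] gap 0.48118141179235774 t 2.7167 tcp [590.05 133.59 234.69]
```

View pics/wrist2.png

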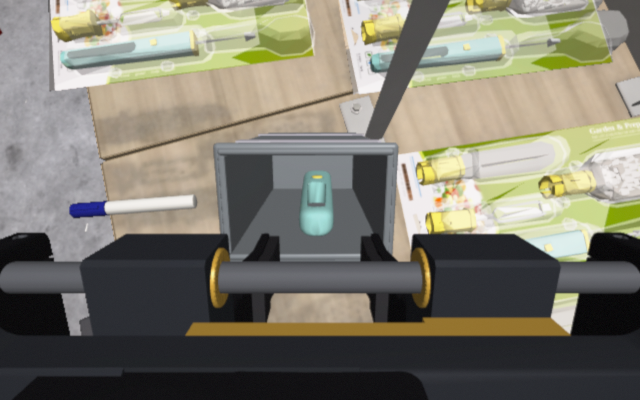

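View pics/side2.png

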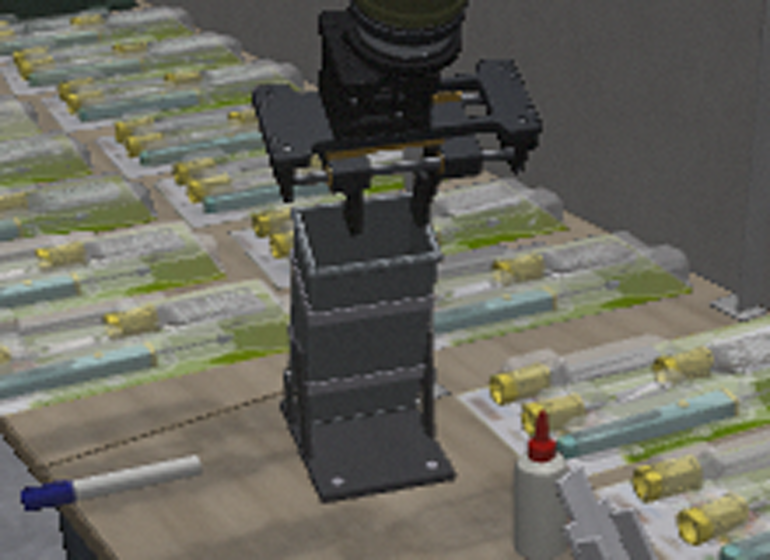

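Call:
{"api": "carry_out", "payload": {"series": [{"delta_pos":[-0.25,-0.2,1],"turn":[0,-0.2,-0.1],"gripper":4.2},{"delta_pos":[-0.25,-0.2,2.2],"turn":[0,-0.2,-0.1],"gripper":4.2},{"delta_pos":[-0.25,-0.2,3.4],"turn":[0,-0.2,-0.1],"gripper":4.2},{"delta_pos":[-0.25,-0.2,4.6],"turn":[0,-0.2,-0.1],"gripper":4.2},{"delta_pos":[-0.25,-0.2,5],"turn":[0,-0.2,-0.1],"gripper":4.2},{"delta_pos":[-0.25,-0.2,5],"turn":[0,-0.2,-0.1],"gripper":4.2},{"delta_pos":[-0.25,-0.2,5],"turn":[0,-0.2,-0.1],"gripper":4.2}]}}

```text
time_s: 3.3
tcp_pos: [593.0, 157.6, 187.3]
eef_rot: [[0.961, -0.253, 0.115], [-0.278, -0.871, 0.405], [-0.003, -0.421, -0.907]]
wrist_force: [0.6, 0.3, 0.3]
finger_gap: 0.481
```

Run:
```python
from m import *
incan();delta(can(-15,-5,133),RC)
im,*c=load("wrist");cv2.imwrite("pics/wrist3.png",cv2.resize(im[140:300,220:420,::-1],None,fx=4,fy=3.7,interpolation=2))
incan();delta(can(-15,-5,133),RC)
```

```text
tcp in tube [-15.44  -3.76 169.84]
delta cm [ 0.13 -0.05  3.68] turn deg [ 0.09  0.14 -0.07] F [0.56 0.33 0.32] gap 0.4814169302198356 t 3.3 tcp [592.97 157.56 187.3 ]
tcp in tube [-15.29  -4.2  170.51]
delta cm [ 0.09 -0.03  3.75] turn deg [ 0.06  0.08 -0.07] F [-0.7  -0.22 -0.05] gap 0.4843072559879981 t 3.35 tcp [593.35 157.3  187.98]
```

View pics/wrist3.png

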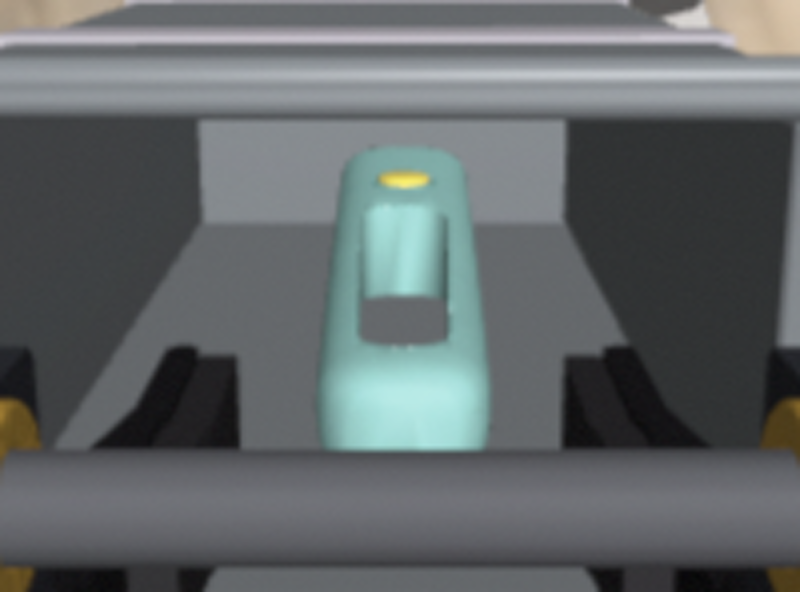

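The fingers (inner edges at 238 and 565 in the zoomed view) sit symmetrically about the handle (318–490). I'll go down and close.

Call:
{"api": "carry_out", "payload": {"series": [{"delta_pos":[0,0,1],"turn":[0,0,0],"gripper":4.2},{"delta_pos":[0,0,2],"turn":[0,0,0],"gripper":4.2},{"delta_pos":[0,0,3],"turn":[0,0,0],"gripper":4.2},{"delta_pos":[0,0,3.7],"turn":[0,0,0],"gripper":4.2},{"delta_pos":[0,0,3.7],"turn":[0,0,0],"gripper":4.2},{"delta_pos":[0,0,3.7],"turn":[0,0,0],"gripper":4.2},{"delta_pos":[0,0,3.7],"turn":[0,0,0],"gripper":4.2}]}}

```text
time_s: 3.93
tcp_pos: [597.6, 172.4, 154.5]
eef_rot: [[0.96, -0.253, 0.116], [-0.278, -0.871, 0.406], [-0.002, -0.422, -0.907]]
wrist_force: [0.1, 0.3, -0.3]
finger_gap: 0.482
```

Run:
```python
from m import *
incan();delta(can(-15,-5,133),RC)
```

```text
tcp in tube [-15.22  -4.09 133.55]
delta cm [ 0.09 -0.02  0.06] turn deg [ 0.05  0.08 -0.06] F [ 0.07  0.35 -0.25] gap 0.4815064008557989 t 3.9333 tcp [597.6  172.4  154.51]
```

Call:
{"api": "carry_out", "payload": {"series": [{"delta_pos":[0,0,0],"turn":[0,0,0],"gripper":1.5},{"delta_pos":[0,0,0],"turn":[0,0,0],"gripper":1.5},{"delta_pos":[0,0,0],"turn":[0,0,0],"gripper":1.5},{"delta_pos":[0,0,0],"turn":[0,0,0],"gripper":1.5},{"delta_pos":[0,0,0],"turn":[0,0,0],"gripper":1.5},{"delta_pos":[0,0,0],"turn":[0,0,0],"gripper":1.5}], "squeeze": 50}}

```text
time_s: 4.43
tcp_pos: [597.7, 172.4, 154.9]
eef_rot: [[0.96, -0.253, 0.116], [-0.278, -0.87, 0.406], [-0.001, -0.422, -0.906]]
wrist_force: [0.0, -0.5, 3.0]
finger_gap: 0.29
```

Run:
```python
from m import *
incan();delta(can(-15,-5,133),RC)
im,*c=load("wrist");cv2.imwrite("pics/wrist4.png",im[:,:,::-1])
```

```text
tcp in tube [-15.07  -4.2  133.86]
delta cm [ 0.08 -0.01  0.09] turn deg [ 0.02  0.05 -0.06] F [ 0.02 -0.52  2.96] gap 0.2901929753819094 t 4.4333 tcp [597.71 172.37 154.85]
```

View pics/wrist4.png

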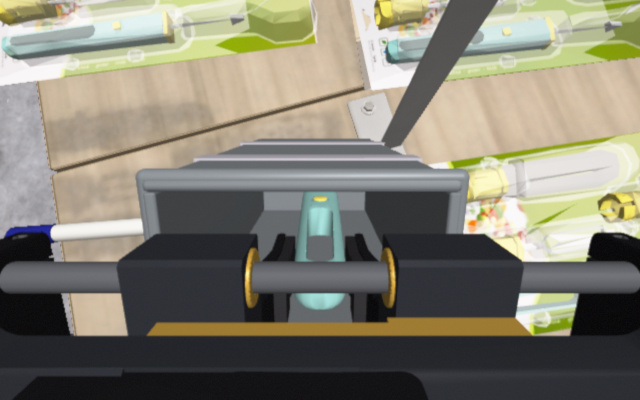

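The gap is 25 mm with the handle between the fingers at about (320,250), so it's gripped. Next I'll pull it straight out along the tube.

Call:
{"api": "carry_out", "payload": {"series": [{"delta_pos":[0,0,-0.7],"turn":[0,0,0],"gripper":1.5},{"delta_pos":[0,-0.2,-2.5],"turn":[0,0,0],"gripper":1.5},{"delta_pos":[0,-0.5,-5],"turn":[0,0,0],"gripper":1.5},{"delta_pos":[0,-0.8,-7.5],"turn":[0,0,0],"gripper":1.5},{"delta_pos":[0,-1,-10],"turn":[0,0,0],"gripper":1.5},{"delta_pos":[0,-1,-12.5],"turn":[0,0,0],"gripper":1.5},{"delta_pos":[0,-1,-15],"turn":[0,0,0],"gripper":1.5},{"delta_pos":[0,-1,-17.5],"turn":[0,0,0],"gripper":1.5},{"delta_pos":[0,-1,-19.5],"turn":[0,0,0],"gripper":1.5},{"delta_pos":[0,-1,-21],"turn":[0,0,0],"gripper":1.5}]}}

```text
time_s: 5.32
tcp_pos: [575.5, 94.4, 351.0]
eef_rot: [[0.96, -0.254, 0.117], [-0.279, -0.87, 0.405], [-0.001, -0.422, -0.907]]
wrist_force: [0.6, -0.1, -0.9]
finger_gap: 0.292
```

Run:
```python
from m import *
incan();delta(can(-15,-5,345),RC);print(np.round(arm.read_state()["joints"],2))
for n in("side","scene"):
    im,*c=load(n);cv2.imwrite(f"pics/{n}5.png",im[:,:,::-1])
```

```text
tcp in tube [ -5.66  -4.56 345.95]
delta cm [0.05 0.93 0.1 ] turn deg [ 0.04 -0.01 -0.09] F [ 0.62 -0.12 -0.85] gap 0.2920771734452535 t 5.3167 tcp [575.51  94.36 351.04]
[-0.53  0.04  0.61  1.6  -0.45  1.43 -0.16]
```

View pics/side5.png

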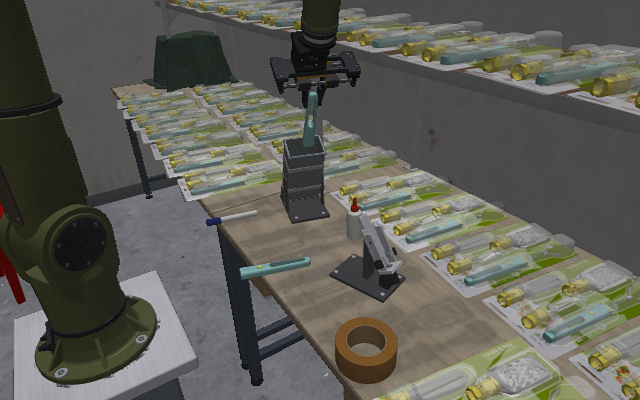

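Call:
{"api": "carry_out", "payload": {"series": [{"delta_pos":[1.1,3.7,-1.7],"turn":[0,0,0],"gripper":1.5},{"delta_pos":[10.9,37.4,-17],"turn":[0,0,0],"gripper":1.5},{"delta_pos":[10.9,37.4,-17],"turn":[0,0,0],"gripper":1.5},{"delta_pos":[10.9,37.4,-17],"turn":[0,0,0],"gripper":1.5},{"delta_pos":[10.9,37.4,-17],"turn":[0,0,0],"gripper":1.5},{"delta_pos":[10.9,37.4,-17],"turn":[0,0,0],"gripper":1.5},{"delta_pos":[10.9,37.4,-17],"turn":[0,0,0],"gripper":1.5},{"delta_pos":[10.9,37.4,-17],"turn":[0,0,0],"gripper":1.5},{"delta_pos":[10.9,37.4,-17],"turn":[0,0,0],"gripper":1.5},{"delta_pos":[10.9,37.4,-17],"turn":[0,0,0],"gripper":1.5}]}}

```text
time_s: 6.25
tcp_pos: [566.3, -321.5, 343.2]
eef_rot: [[0.961, -0.253, 0.114], [-0.277, -0.87, 0.407], [-0.004, -0.423, -0.906]]
wrist_force: [1.1, 0.7, -1.0]
finger_gap: 0.297
```

Call:
{"api": "carry_out", "payload": {"series": [{"delta_pos":[0.6,3.5,-1.5],"turn":[0,0,0],"gripper":1.5},{"delta_pos":[0.6,3.5,-1.5],"turn":[0,0,0],"gripper":1.5}]}}

```text
time_s: 6.42
tcp_pos: [556.9, -368.1, 338.3]
eef_rot: [[0.957, -0.269, 0.113], [-0.291, -0.868, 0.401], [-0.01, -0.417, -0.909]]
wrist_force: [-1.1, -0.8, -3.0]
finger_gap: 0.297
```

Run:
```python
from m import *
s=arm.read_state();print(s["tcp_pos"],np.round(s["joints"],2))
im,*c=load("wrist");cv2.imwrite("pics/wrist6.png",im[:,:,::-1])
import pickle;pickle.dump(c,open("w6.pkl","wb"))
```

```text
[ 556.92 -368.05  338.28] [ 0.26  0.58  0.84  1.1  -0.76  1.9   0.63]
```

View pics/wrist6.png

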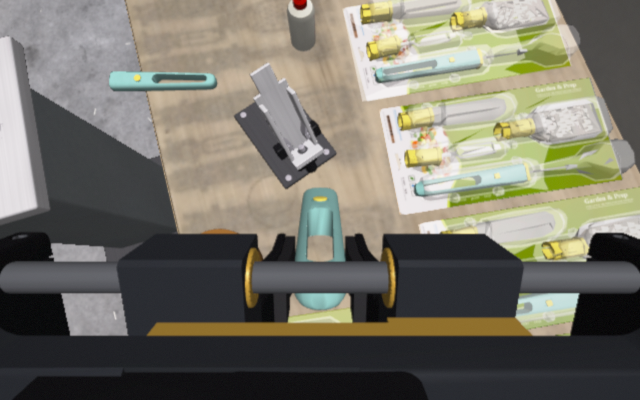

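The cradle shows at (235–335, 65–190) with the handle hanging at about (320,250), but the arm may still have been settling. I'll retake the picture now it's still and zoom in.

Run:
```python
from m import *
import pickle
im,*c=load("wrist");cv2.imwrite("pics/wrist7.png",im[:,:,::-1])
s=arm.read_state();print(s["tcp_pos"],np.abs(s["qvel"]).max())
pickle.dump(c,open("w7.pkl","wb"))
im=im[:,:,::-1].copy();a,b,cc,d=225,55,345,195;f=4.2
cr=cv2.resize(im[b:d,a:cc],None,fx=f*1.3,fy=f,interpolation=cv2.INTER_CUBIC)
for i in range(0,cc-a,10): cv2.putText(cr,str(a+i),(int(i*f*1.3),8),0,.3,(0,0,255)); cv2.line(cr,(int(i*f*1.3),0),(int(i*f*1.3),5),(0,0,255))
for i in range(0,d-b,10): cv2.putText(cr,str(b+i),(0,int(i*f)+4),0,.3,(0,0,255))
cv2.imwrite("pics/w7z.png",cr);print(cr.shape)
```

```text
[ 560.16 -361.01  341.09] 0.06506646088187969
(588, 655, 3)
```

View pics/w7z.png

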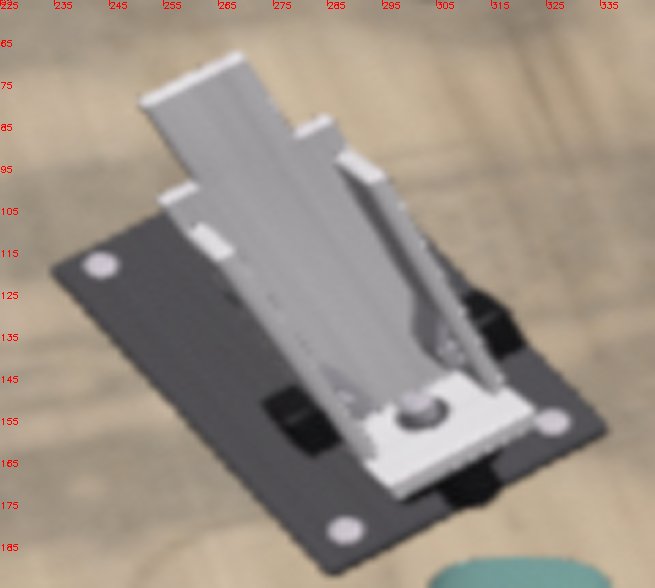

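```bash
cat > bed.py <<'E'
from m import *
import pickle
from scipy.optimize import least_squares
cam=pickle.load(open("w7.pkl","rb"))
P=[((147,105),(0,-13,127)),((247,61),(0,13,127)),((162,208),(0,-23,100)),((337,125),(0,23,100)),
((235,250),(18,-17,90)),((215,262),(18,-23,90)),((367,184),(18,17,90)),((387,176),(18,23,90)),((421,410),(10.5,0,0)),((417,400),(10.5,0,8))]
img=np.array([(225+a/5.46,55+b/4.2) for (a,b),_ in P]);obj=np.array([o for _,o in P],float)
def f(v,free=True):
    F=fr_bed(v[2]);o=np.array([v[0],v[1],v[3] if len(v)>3 else 58.]);return np.concatenate([proj(o+F@q,cam)-i for q,i in zip(obj,img)])
if __name__=="__main__":
    for v0 in([570,-210,-72.],[570,-210,-72.,58]):
        s=least_squares(f,v0,loss="soft_l1");print(s.x,np.round(s.fun.reshape(-1,2),1).tolist())
    # plate corners z=10 by ray
    for a,b in[(52,270),(333,575),(608,430)]:print(plane((225+a/5.46,55+b/4.2),cam,10))
E
python3 bed.py
```

```text
[ 573.16 -208.64  -71.39] [[-0.5, 0.7], [0.2, -1.0], [-0.0, -0.2], [-0.1, -1.1], [0.4, 0.1], [-0.2, 0.0], [-0.1, 0.3], [0.4, -0.5], [0.6, 1.8], [-0.6, 0.3]]
[ 573.16 -205.49  -71.41   51.93] [[-0.1, 1.2], [0.3, -0.4], [0.3, -0.2], [-0.3, -0.7], [0.5, -0.0], [-0.0, -0.2], [-0.4, 0.4], [0.0, -0.3], [0.3, 1.1], [-0.9, -0.3]]
[ 489.38 -110.58   10.  ]
[ 536.54 -249.73   10.  ]
[ 627.45 -219.1    10.  ]
```

```bash
cat >> m.py <<'E'
FB=fr_bed(-71.4);OB=np.array([573.2,-207.6,56.5]);RB=tool(FB,1)
def bed(x,y,z): return OB+FB@np.array([x,y,z],float)
def inbed():
    s=arm.read_state();R=np.array(s["eef_rot"]);print("tcp in bed",FB.T@(np.array(s["tcp_pos"])-OB),"Rbed turn err",np.degrees(Ro.from_matrix(R.T@RB).as_rotvec()),"F(bed)",FB.T@np.array(s["wrist_force"]),"gap",s["finger_gap"],"t",s["time_s"])
E
python3 - <<'E'
from m import *
P=bed(60,0,200);print(P);delta(P,RB);print(RB)
a=load("scene")[1:];b=load("side")[1:]
for q in[(0,-13,127),(0,13,127),(31,23,0),(31,-23,0)]:print(q,proj(bed(*q),a),proj(bed(*q),b))
E
```

```text
[ 557.88 -162.07  259.71]
delta cm [ -5.79 -13.79  15.44] turn deg [-53.29   1.96 -36.33] F [ 0.22 -0.24 -1.01] gap 0.2940713730213392 t 6.5167 tcp [ 560.16 -361.01  341.09]
[[ 0.95  0.28  0.16]
 [ 0.32 -0.82 -0.47]
 [ 0.    0.5  -0.87]]
(0, -13, 127) [350.5 220. ] [359.74 217.8 ]
(0, 13, 127) [355.79 214.13] [366.46 212.71]
(31, 23, 0) [382.   247.78] [402.1  260.17]
(31, -23, 0) [373.45 258.65] [391.32 270.89]
```

Call:
{"api": "carry_out", "payload": {"series": [{"delta_pos":[-0.3,-1,0],"turn":[-7,0.2,-4.7],"gripper":1.5},{"delta_pos":[-0.8,-2,0.5],"turn":[-53.3,2,-36.3],"gripper":1.5},{"delta_pos":[-1.2,-3,1],"turn":[-53.3,2,-36.3],"gripper":1.5},{"delta_pos":[-1.6,-4.5,2],"turn":[-53.3,2,-36.3],"gripper":1.5},{"delta_pos":[-2,-6,3],"turn":[-53.3,2,-36.3],"gripper":1.5},{"delta_pos":[-2.5,-7,3.5],"turn":[-53.3,2,-36.3],"gripper":1.5},{"delta_pos":[-3,-8.5,4],"turn":[-53.3,2,-36.3],"gripper":1.5},{"delta_pos":[-3.6,-10.4,5],"turn":[-53.3,2,-36.3],"gripper":1.5},{"delta_pos":[-3.6,-10.4,5],"turn":[-53.3,2,-36.3],"gripper":1.5},{"delta_pos":[-3.6,-10.4,5],"turn":[-53.3,2,-36.3],"gripper":1.5}]}}

```text
time_s: 7.45
tcp_pos: [559.7, -227.1, 339.2]
eef_rot: [[0.94, 0.296, 0.172], [0.342, -0.814, -0.469], [0.001, 0.499, -0.866]]
wrist_force: [0.7, 1.9, -2.6]
finger_gap: 0.294
```

Run:
```python
from m import *
inbed();delta(bed(50,0,190),RB);print(np.round(arm.read_state()["joints"],2))
```

```text
tcp in bed [153.61 -19.05 237.8 ] Rbed turn err [-0.04 -0.77  1.17] F(bed) [-2.66  1.21 -1.49] gap 0.2937452967014059 t 7.45
delta cm [  2.05 -10.32   4.81] turn deg [-0.04 -0.77  1.17] F [ 0.65  1.87 -2.62] gap 0.2937452967014059 t 7.45 tcp [ 559.66 -227.07  339.24]
[-0.76 -0.07  0.78  1.73  0.56  1.29  0.27]
```

Call:
{"api": "carry_out", "payload": {"series": [{"delta_pos":[0.7,-3,1.5],"turn":[0,-0.4,0.6],"gripper":1.5},{"delta_pos":[1.4,-6,3],"turn":[0,-0.8,0.5],"gripper":1.5},{"delta_pos":[2,-9,4.8],"turn":[0,-0.8,0.5],"gripper":1.5},{"delta_pos":[2,-10.3,4.8],"turn":[0,-0.8,0.5],"gripper":1.5},{"delta_pos":[2,-10.3,4.8],"turn":[0,-0.8,0.5],"gripper":1.5},{"delta_pos":[2,-10.3,4.8],"turn":[0,-0.8,0.5],"gripper":1.5},{"delta_pos":[2,-10.3,4.8],"turn":[0,-0.8,0.5],"gripper":1.5}]}}

```text
time_s: 8.03
tcp_pos: [557.9, -171.2, 251.2]
eef_rot: [[0.952, 0.266, 0.154], [0.307, -0.823, -0.478], [-0.001, 0.502, -0.865]]
wrist_force: [1.3, -0.6, -1.3]
finger_gap: 0.293
```

Run:
```python
from m import *
inbed();delta(bed(50,0,190),RB)
import pickle;D={}
for n in("wrist","side","scene"):
    im,*c=load(n);D[n]=c
    im=im[:,:,::-1];cv2.imwrite(f"pics/{n}8.png",im)
    if n!="wrist":
        a,b,cc,d=(320,160,440,310);cr=cv2.resize(im[b:d,a:cc],None,fx=4,fy=4,interpolation=2)
        for i in range(0,120,10): cv2.putText(cr,str(a+i),(i*4,8),0,.3,(0,0,255))
        for i in range(0,150,10): cv2.putText(cr,str(b+i),(0,i*4+4),0,.3,(0,0,255))
        cv2.imwrite(f"pics/{n}8z.png",cr)
pickle.dump(D,open("w8.pkl","wb"));inbed()
```

```text
tcp in bed [ 63.26  -2.89 188.25] Rbed turn err [ 0.14  0.39 -0.59] F(bed) [ 0.19  1.05 -1.65] gap 0.29345504102854175 t 8.0333
delta cm [ 0.27 -1.33 -0.18] turn deg [ 0.14  0.39 -0.59] F [ 1.31 -0.6  -1.33] gap 0.29345504102854175 t 8.0333 tcp [ 557.91 -171.24  251.16]
tcp in bed [ 63.    -3.06 188.06] Rbed turn err [ 0.15  0.4  -0.59] F(bed) [-1.28 -0.01 -1.27] gap 0.2933198391660528 t 8.1833
```

View pics/wrist8.png

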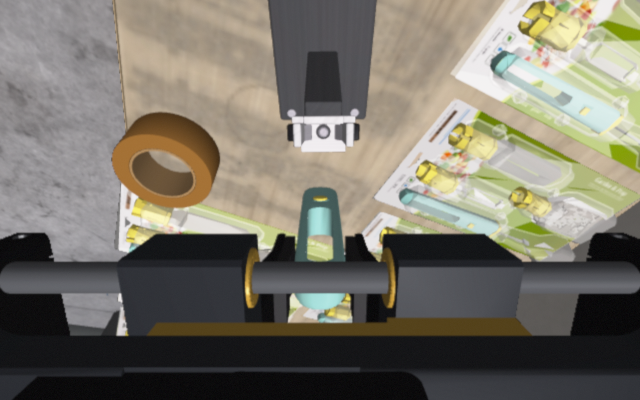

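View pics/side8z.png

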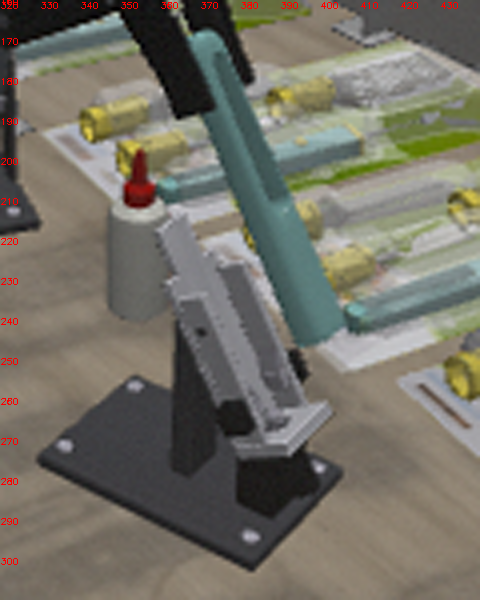

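View pics/scene8z.png

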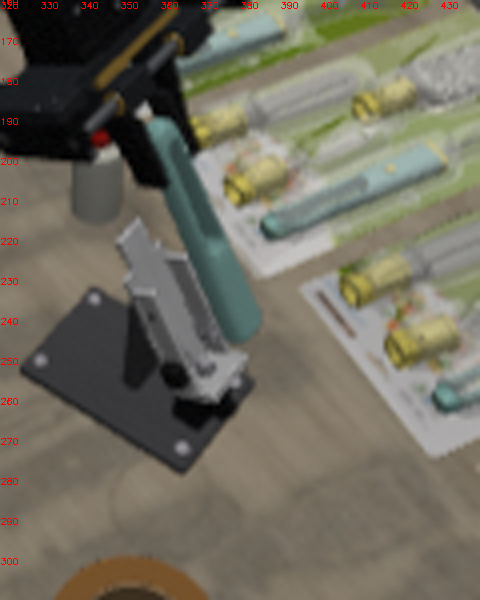

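The wrist view looks down the bed: the pin is at (323,131) and the handle is centred near x=320. The side and scene views show the handle parallel to the bed, standing off it on the open side. I'll zoom to measure the lateral offset.

Run:
```python
from m import *
import pickle
im=cv2.imread("pics/wrist8.png");a,b,cc,d=260,90,380,260;f=4.8;g=3.5
cr=cv2.resize(im[b:d,a:cc],None,fx=f,fy=g,interpolation=2)
for i in range(0,cc-a,10): cv2.putText(cr,str(a+i),(int(i*f),8),0,.3,(0,0,255)); cv2.line(cr,(int(i*f),0),(int(i*f),5),(0,0,255))
for i in range(0,d-b,10): cv2.putText(cr,str(b+i),(0,int(i*g)+4),0,.3,(0,0,255))
cv2.imwrite("pics/w8z.png",cr)
h=cv2.cvtColor(im,cv2.COLOR_BGR2HSV);m=cv2.inRange(h,(78,50,40),(100,255,255))
for r in range(190,262,6):
    x=np.nonzero(m[r,280:360])[0]+280
    if len(x):print(r,x.min(),x.max(),(x.min()+x.max())/2)
c=pickle.load(open("w8.pkl","rb"))["wrist"]
for q in[(10.5,0,8),(10.5,0,0),(18,-17,90),(18,17,90),(31,-23,0),(31,23,0)]:print(q,proj(bed(*q),c))
```

```text
190 308 332 320.0
196 304 336 320.0
202 303 336 319.5
208 302 337 319.5
214 302 338 320.0
220 301 339 320.0
226 300 339 319.5
232 299 340 319.5
238 299 341 320.0
244 298 341 319.5
250 297 343 320.0
256 295 345 320.0
(10.5, 0, 8) [322.96 132.64]
(10.5, 0, 0) [322.93 132.25]
(18, -17, 90) [301.35 148.12]
(18, 17, 90) [345.7  147.67]
(31, -23, 0) [300.92 152.68]
(31, 23, 0) [345.29 152.22]
```

View pics/w8z.png

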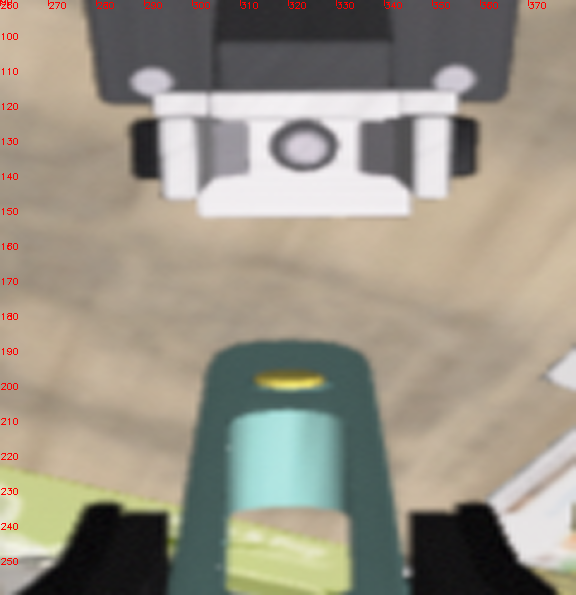

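Run:
```python
from m import *
import pickle
D=pickle.load(open("w8.pkl","rb"))
s=arm.read_state();R=np.array(s["eef_rot"]);p=np.array(s["tcp_pos"])
for q in[(-.9,-6,133.7),(-.9,-6,123.7),(-.9,15,133.7),(-.9,15,-36.3),(-.9,-6,-36.3)]:
    X=p+R@np.array(q);print(q,*[np.round(proj(X,D[n]),1) for n in D])
for n in("side8","scene8"):
    im=cv2.imread(f"pics/{n}.png");h=cv2.cvtColor(im,cv2.COLOR_BGR2HSV);m=cv2.inRange(h,(78,50,40),(100,255,255))
    k,l,st,_=cv2.connectedComponentsWithStats(m[:,:])
    i=l[230,390] if n=="side8" else l[235,378];print(n,st[i])
    c=max(cv2.findContours((l==i).astype(np.uint8),0,2)[0],key=cv2.contourArea);print(cv2.minAreaRect(c),cv2.boxPoints(cv2.minAreaRect(c)).round(1).tolist())
delta(bed(50,0.7,190),RB)
```

```text
(-0.9, -6, 133.7) [318.2 188.4] [395.7 243.1] [377.8 241. ]
(-0.9, -6, 123.7) [318.2 190.8] [393.9 238.8] [376.6 238.1]
(-0.9, 15, 133.7) [318.3 210.8] [403.7 242. ] [384. 242.]
(-0.9, 15, -36.3) [317.4 320.4] [371.5 166.4] [361.5 190.1]
(-0.9, -6, -36.3) [317.3 275.1] [363.8 168.9] [355.2 189.7]
side8 [366 167  47  80 994]
((385.3000183105469, 206.6000213623047), (84.52336883544922, 18.782970428466797), 63.43495178222656) [[358.0, 173.0], [374.79998779296875, 164.60000610351562], [412.6000061035156, 240.1999969482422], [395.79998779296875, 248.60000610351562]]
scene8 [356 189  29  56 520]
((369.652587890625, 216.6510467529297), (59.21083450317383, 10.08777141571045), 66.50143432617188) [[353.20001220703125, 191.5], [362.5, 187.5], [386.1000061035156, 241.8000030517578], [376.79998779296875, 245.8000030517578]]
delta cm [ 0.36 -1.3  -0.2 ] turn deg [ 0.15  0.4  -0.59] F [-0.16  0.45 -1.74] gap 0.2933198391660528 t 8.1833 tcp [ 557.71 -171.17  250.86]
```

Call:
{"api": "carry_out", "payload": {"series": [{"delta_pos":[0.33,-1.3,0],"turn":[0.1,0.4,-0.6],"gripper":1.5},{"delta_pos":[0.33,-3,0],"turn":[0.1,0.4,-0.6],"gripper":1.5},{"delta_pos":[0.33,-4.3,0.3],"turn":[0.1,0.4,-0.6],"gripper":1.5},{"delta_pos":[0.33,-4.3,0.6],"turn":[0.1,0.4,-0.6],"gripper":1.5},{"delta_pos":[0.33,-4.3,0.6],"turn":[0.1,0.4,-0.6],"gripper":1.5},{"delta_pos":[0.33,-4.3,0.6],"turn":[0.1,0.4,-0.6],"gripper":1.5}]}}

```text
time_s: 8.68
tcp_pos: [549.9, -137.1, 223.1]
eef_rot: [[0.947, 0.279, 0.159], [0.321, -0.819, -0.476], [-0.003, 0.501, -0.865]]
wrist_force: [-0.5, 0.2, -1.8]
finger_gap: 0.297
```

Run:
```python
from m import *
import pickle
inbed()
im,*c=load("wrist");im=im[:,:,::-1].copy();cv2.imwrite("pics/wrist9.png",im);pickle.dump(c,open("w9.pkl","wb"))
a,b,cc,d=260,90,380,260;f=4.8;g=3.5
cr=cv2.resize(im[b:d,a:cc],None,fx=f,fy=g,interpolation=2)
for i in range(0,cc-a,10): cv2.putText(cr,str(a+i),(int(i*f),8),0,.3,(0,0,255)); cv2.line(cr,(int(i*f),0),(int(i*f),5),(0,0,255))
for i in range(0,d-b,10): cv2.putText(cr,str(b+i),(0,int(i*g)+4),0,.3,(0,0,255))
cv2.imwrite("pics/w9z.png",cr)
for q in[(10.5,0,8),(0,-13,127),(0,13,127),(18,-17,90),(18,17,90)]:print(q,proj(bed(*q),c))
inbed()
```

```text
tcp in bed [ 18.99   0.39 181.36] Rbed turn err [0.09 0.07 0.16] F(bed) [-1.24 -0.38 -1.42] gap 0.2969198425701828 t 8.6833
(10.5, 0, 8) [319.32 177.81]
(0, -13, 127) [299.52 194.35]
(0, 13, 127) [338.93 194.44]
(18, -17, 90) [297.45 206.05]
(18, 17, 90) [341.   206.15]
tcp in bed [ 19.32   0.43 181.46] Rbed turn err [0.09 0.06 0.12] F(bed) [-0.05  0.73 -1.04] gap 0.2955831733626744 t 8.7333
```

View pics/w9z.png

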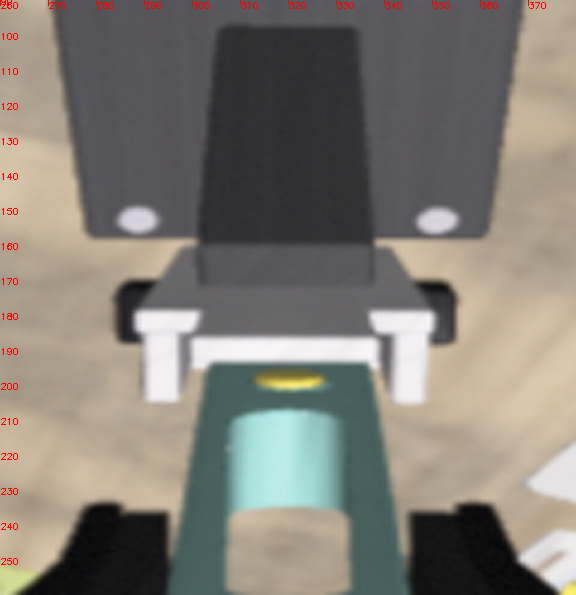

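The bed top edge centres on x≈319.5 and the handle on x≈319.8, so it's aligned to within about 0.3 mm. Next I'll lay it in.

Call:
{"api": "carry_out", "payload": {"series": [{"delta_pos":[0,-0.4,0],"turn":[0,0,0],"gripper":1.5},{"delta_pos":[0,-0.8,0],"turn":[0,0,0],"gripper":1.5},{"delta_pos":[0,-1.1,0],"turn":[0,0,0],"gripper":1.5},{"delta_pos":[0,-1.2,0],"turn":[0,0,0],"gripper":1.5},{"delta_pos":[0,-1.2,0],"turn":[0,0,0],"gripper":1.5},{"delta_pos":[0,-1.2,0],"turn":[0,0,0],"gripper":1.5}]}}

```text
time_s: 9.23
tcp_pos: [546.5, -126.5, 216.8]
eef_rot: [[0.947, 0.279, 0.159], [0.321, -0.819, -0.475], [-0.003, 0.501, -0.865]]
wrist_force: [-0.1, -0.5, -1.8]
finger_gap: 0.295
```

```bash
cat > look.py <<'E'
from m import *
import sys
inbed();k=sys.argv[1];T=[]
for n in("side","scene"):
    im,*c=load(n);im=im[:,:,::-1]
    a,b,cc,d=(320,160,420,300) if n=="side" else (310,160,410,300);cr=cv2.resize(im[b:d,a:cc],None,fx=4,fy=4,interpolation=2);T.append(cr)
cv2.imwrite(f"pics/both{k}.png",np.hstack(T));inbed()
E
python3 look.py 10
```

```text
tcp in bed [  6.22   0.51 181.5 ] Rbed turn err [0.06 0.06 0.2 ] F(bed) [-0.52 -0.21 -1.78] gap 0.29539812207249555 t 9.2333
tcp in bed [  6.26   0.5  181.47] Rbed turn err [0.06 0.06 0.19] F(bed) [-0.63 -0.62 -1.46] gap 0.29450925784604753 t 9.3333
```

View pics/both10.png

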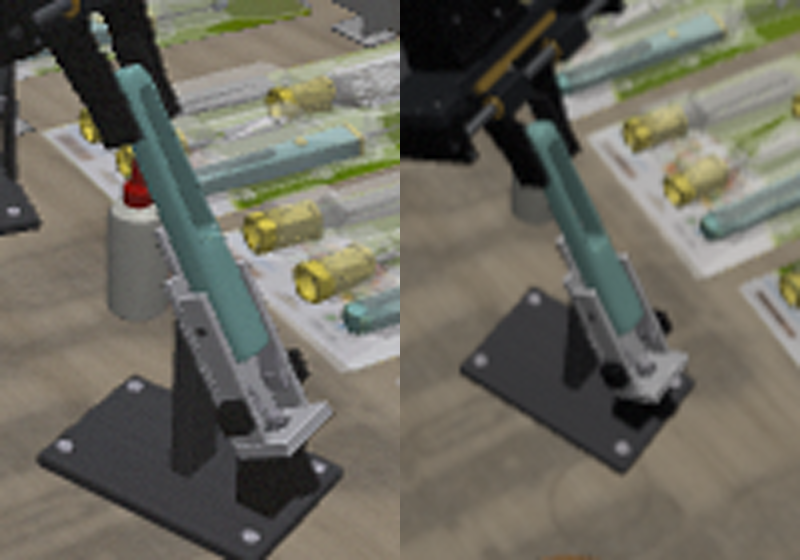

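The handle lies between the trough walls with no contact force yet. I'll press lightly towards the bed.

Call:
{"api": "carry_out", "payload": {"series": [{"delta_pos":[0,-0.1,0],"turn":[0,0,0],"gripper":1.5},{"delta_pos":[0,-0.15,0],"turn":[0,0,0],"gripper":1.5},{"delta_pos":[0,-0.15,0],"turn":[0,0,0],"gripper":1.5}]}}

```text
time_s: 9.58
tcp_pos: [546.3, -126.2, 216.6]
eef_rot: [[0.947, 0.279, 0.159], [0.321, -0.819, -0.476], [-0.002, 0.502, -0.865]]
wrist_force: [0.8, -2.7, 0.9]
finger_gap: 0.294
```

```bash
python3 -c "
from m import *
inbed()"
```

```text
tcp in bed [  5.76   0.46 181.49] Rbed turn err [0.15 0.06 0.16] F(bed) [ 2.84 -0.1  -0.61] gap 0.2940294851169945 t 9.5833
```

Contact shows at x≈5.8 with about 3 N, as expected. Now I'll push it down the bed.

Call:
{"api": "carry_out", "payload": {"series": [{"delta_pos":[0,0.05,0.4],"turn":[0,0,0],"gripper":1.5},{"delta_pos":[0,0.05,0.8],"turn":[0,0,0],"gripper":1.5},{"delta_pos":[0,0.05,1.2],"turn":[0,0,0],"gripper":1.5},{"delta_pos":[0,0.05,1.6],"turn":[0,0,0],"gripper":1.5},{"delta_pos":[0,0.05,2.0],"turn":[0,0,0],"gripper":1.5}], "squeeze": 60}}

```text
time_s: 10.0
tcp_pos: [549.8, -135.7, 199.3]
eef_rot: [[0.947, 0.279, 0.159], [0.321, -0.819, -0.476], [-0.002, 0.502, -0.865]]
wrist_force: [-1.4, 1.3, 11.0]
finger_gap: 0.29
```

```bash
python3 -c "
from m import *
inbed()"
```

```text
tcp in bed [  5.88   0.74 161.51] Rbed turn err [0.11 0.04 0.18] F(bed) [ 4.05 -0.87 10.41] gap 0.29034658121370926 t 10.0
```

Call:
{"api": "carry_out", "payload": {"series": [{"delta_pos":[0,0.05,0.4],"turn":[0,0,0],"gripper":1.5},{"delta_pos":[0,0.05,0.8],"turn":[0,0,0],"gripper":1.5},{"delta_pos":[0,0.05,1.2],"turn":[0,0,0],"gripper":1.5},{"delta_pos":[0,0.05,1.6],"turn":[0,0,0],"gripper":1.5},{"delta_pos":[0,0.05,2.0],"turn":[0,0,0],"gripper":1.5},{"delta_pos":[0,0.05,2.2],"turn":[0,0,0],"gripper":1.5},{"delta_pos":[0,0.05,2.2],"turn":[0,0,0],"gripper":1.5}]}}

```text
time_s: 10.58
tcp_pos: [553.2, -146.6, 179.7]
eef_rot: [[0.947, 0.279, 0.159], [0.321, -0.819, -0.476], [-0.002, 0.501, -0.865]]
wrist_force: [2.2, -4.2, 0.2]
finger_gap: 0.293
```

```bash
python3 look.py 11
```

```text
tcp in bed [  6.05   0.45 138.82] Rbed turn err [0.09 0.05 0.18] F(bed) [ 4.2   0.76 -2.17] gap 0.29290494715335585 t 10.5833
tcp in bed [  6.04   0.44 138.83] Rbed turn err [0.09 0.04 0.18] F(bed) [ 4.32  3.11 -2.86] gap 0.2948720509020624 t 10.6833
```

View pics/both11.png

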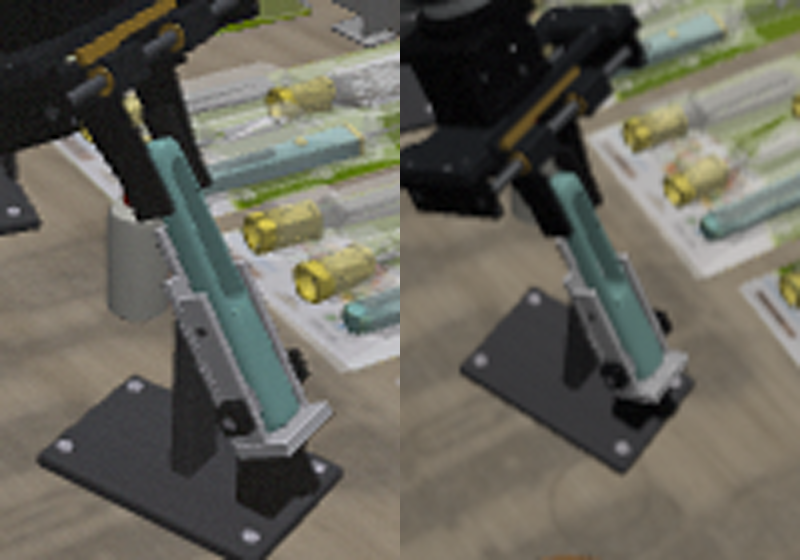

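The handle is between the pads, with roughly 5 mm still to go to the foot.

Call:
{"api": "carry_out", "payload": {"series": [{"delta_pos":[0,0.02,0.2],"turn":[0,0,0],"gripper":1.5},{"delta_pos":[0,0.02,0.4],"turn":[0,0,0],"gripper":1.5},{"delta_pos":[0,0.02,0.4],"turn":[0,0,0],"gripper":1.5}]}}

```text
time_s: 10.93
tcp_pos: [554.0, -147.5, 177.9]
eef_rot: [[0.947, 0.279, 0.159], [0.321, -0.819, -0.475], [-0.003, 0.501, -0.865]]
wrist_force: [-3.4, 1.6, 12.8]
finger_gap: 0.294
```

```bash
python3 -c "
from m import *
inbed()"
```

```text
tcp in bed [  6.05   1.   136.65] Rbed turn err [0.07 0.05 0.21] F(bed) [ 4.16 -2.72 12.4 ] gap 0.29395407425811243 t 10.9333
```

Call:
{"api": "carry_out", "payload": {"series": [{"delta_pos":[0,0,0.15],"turn":[0,0,0],"gripper":1.5},{"delta_pos":[0,0,0.25],"turn":[0,0,0],"gripper":1.5},{"delta_pos":[0,0,0.25],"turn":[0,0,0],"gripper":1.5}]}}

```text
time_s: 11.18
tcp_pos: [554.7, -147.3, 177.8]
eef_rot: [[0.947, 0.28, 0.159], [0.322, -0.819, -0.475], [-0.003, 0.501, -0.866]]
wrist_force: [-11.8, 10.0, 30.2]
finger_gap: 0.296
```

```bash
python3 look.py 12
```

```text
tcp in bed [  6.03   1.66 136.56] Rbed turn err [0.05 0.06 0.22] F(bed) [ 3.63 -8.03 32.75] gap 0.2958532400174416 t 11.1833
tcp in bed [  6.05   1.64 136.54] Rbed turn err [0.05 0.05 0.22] F(bed) [ 3.64 -7.8  31.94] gap 0.2927367578524727 t 11.2833
```

View pics/both12.png

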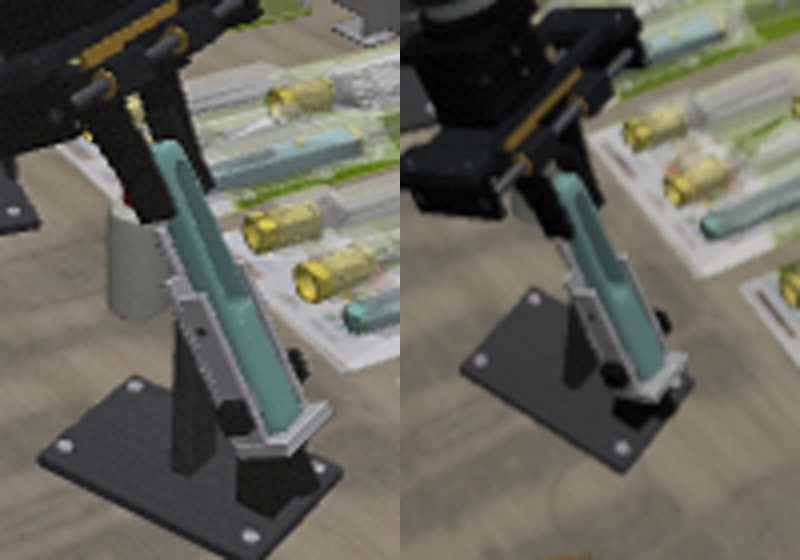

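The handle stopped hard: 20 N of extra push gave no motion, which fits the foot. I'll ease the load off and then open the fingers.

Call:
{"api": "carry_out", "payload": {"series": [{"delta_pos":[0,0,-0.2],"turn":[0,0,0],"gripper":1.5},{"delta_pos":[0,0.02,-0.33],"turn":[0,0,0],"gripper":1.5},{"delta_pos":[0,0.02,-0.33],"turn":[0,0,0],"gripper":1.5}]}}

```text
time_s: 11.53
tcp_pos: [553.7, -147.6, 177.9]
eef_rot: [[0.947, 0.279, 0.159], [0.322, -0.819, -0.475], [-0.002, 0.501, -0.866]]
wrist_force: [-1.6, -0.6, 7.4]
finger_gap: 0.294
```

Run:
```python
from m import *
inbed()
im,*c=load("side");im=im[:,:,::-1]
cv2.imwrite("pics/side13z.png",cv2.resize(im[235:285,360:420],None,fx=11,fy=11,interpolation=2))
im,*c=load("wrist");im=im[:,:,::-1];cv2.imwrite("pics/wrist13.png",im)
```

```text
tcp in bed [  6.04   0.67 136.66] Rbed turn err [0.05 0.03 0.2 ] F(bed) [ 3.73 -1.73  6.4 ] gap 0.29386665509372517 t 11.5333
```

View pics/side13z.png

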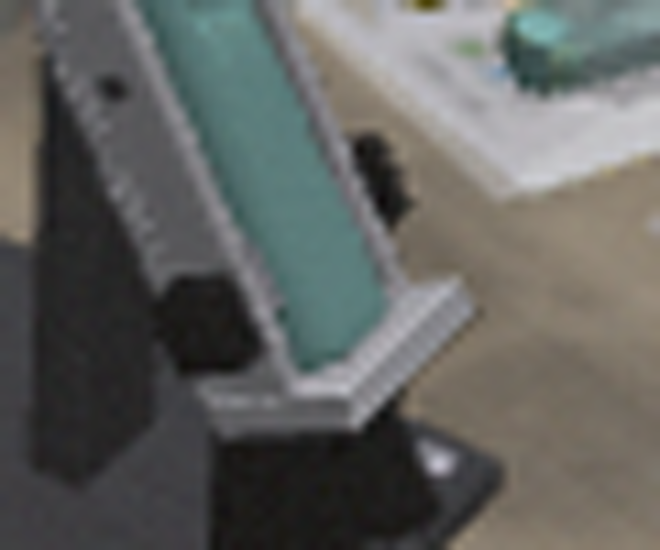

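View pics/wrist13.png

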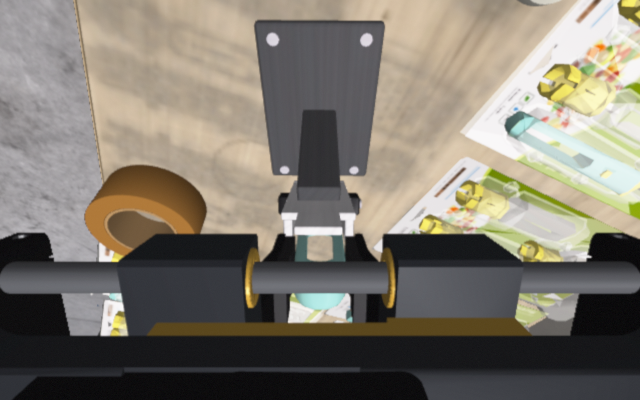

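In the side close-up the handle's lower end, at about (330,360), meets the foot plate with no gap. The wrist view shows the handle centred between the fingers. I'll release and withdraw up the bed.

Call:
{"api": "carry_out", "payload": {"series": [{"delta_pos":[0,0,-0.05],"turn":[0,0,0],"gripper":2.8},{"delta_pos":[0,0,-0.08],"turn":[0,0,0],"gripper":3.4},{"delta_pos":[0,0,-0.08],"turn":[0,0,0],"gripper":4.5},{"delta_pos":[0,0,-0.08],"turn":[0,0,0],"gripper":5},{"delta_pos":[0,0,-0.08],"turn":[0,0,0],"gripper":5},{"delta_pos":[0,0,-1.5],"turn":[0,0,0],"gripper":5},{"delta_pos":[0,0,-4],"turn":[0,0,0],"gripper":5},{"delta_pos":[0,0,-7],"turn":[0,0,0],"gripper":5},{"delta_pos":[0,0,-10],"turn":[0,0,0],"gripper":5},{"delta_pos":[0,0,-12],"turn":[0,0,0],"gripper":5}]}}

```text
time_s: 12.47
tcp_pos: [534.7, -89.4, 283.4]
eef_rot: [[0.947, 0.279, 0.161], [0.322, -0.82, -0.474], [-0.001, 0.5, -0.866]]
wrist_force: [1.0, -0.0, -0.2]
finger_gap: 0.575
```

```bash
python3 look.py 14
python3 - <<'E'
from m import *
import pickle
im,*c=load("wrist");im=im[:,:,::-1];cv2.imwrite("pics/wrist14.png",im);pickle.dump(c,open("w14.pkl","wb"))
im,*c=load("side");im=im[:,:,::-1];cv2.imwrite("pics/side14.png",im)
E
```

```text
tcp in bed [  5.79   1.24 258.63] Rbed turn err [ 0.02 -0.07  0.2 ] F(bed) [ 0.23  0.95 -0.33] gap 0.5751133082488827 t 12.4667
tcp in bed [  5.65   2.93 259.46] Rbed turn err [-0.   -0.31  0.23] F(bed) [-0.47  0.23  0.76] gap 0.5738325789868137 t 12.5667
```

View pics/both14.png

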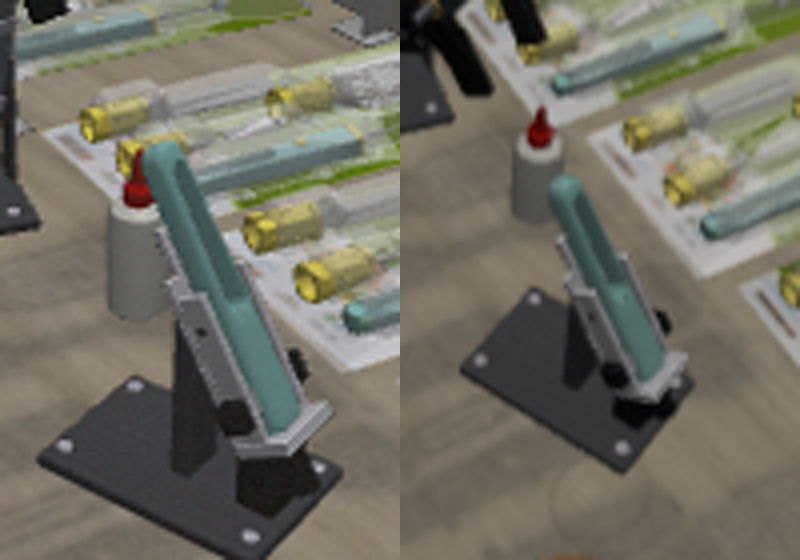

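View pics/wrist14.png

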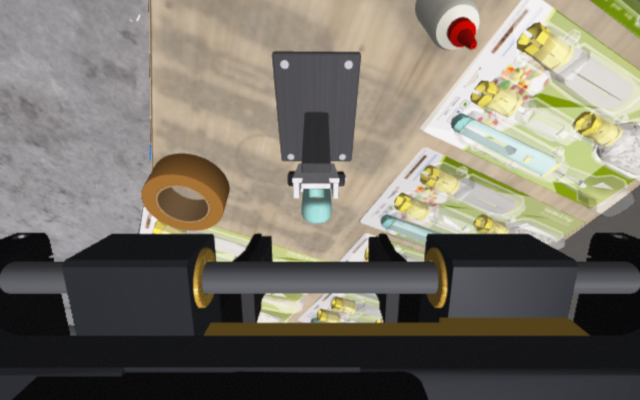

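View pics/side14.png

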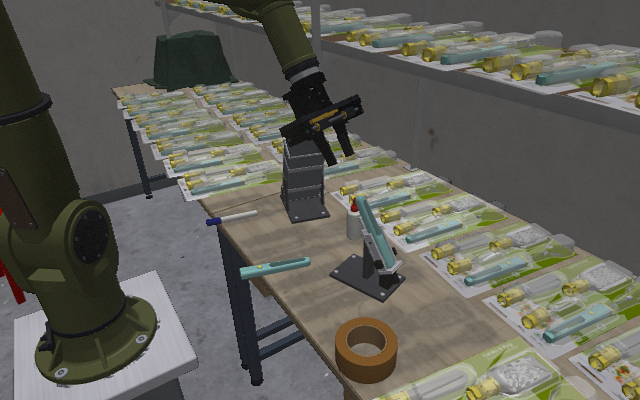

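The handle stands in the trough on its own and the gripper is clear. As a last check I'll compare its lower edge and upper end with the bed model in both views, and compare the bystanders with the start pictures.

Run:
```python
from m import *
inbed();D={}
for n in("side","scene"):
    im,*c=load(n);D[n]=c;im=im[:,:,::-1]
    for z in(0,3,6):print(n,z,*[proj(bed(21,y,z),c).round(1) for y in(-13,0,13)],"top",proj(bed(10.5,0,170+z),c).round(1))
    h=cv2.cvtColor(im,cv2.COLOR_BGR2HSV);m=cv2.inRange(h,(78,50,40),(100,255,255))
    # profile along centre line of handle outer face
    P=np.array([proj(bed(21,0,z),c) for z in np.arange(-10,20,1.)])
    print([int(v) for v in cv2.remap(h[:,:,1],P[:,0].astype(np.float32)[None],P[:,1].astype(np.float32)[None],1)[0]])
    if n=="side":
        k,l,st,_=cv2.connectedComponentsWithStats(m);i=l[245,385];print(st[i])
    # bystander differences vs start
    o=cv2.imread(f"pics/{n}0.png");df=cv2.absdiff(o,np.ascontiguousarray(im)).max(2)
    for nm,X in dict(tape=(408,-350,24),glue=(631,-16,60)).items():
        u,v=proj(X,c).astype(int);print(nm,(df[v-22:v+22,u-22:u+22]>40).sum())
```

```text
tcp in bed [  5.66   0.52 256.  ] Rbed turn err [0.03 0.05 0.22] F(bed) [ 0.4   0.13 -0.19] gap 0.5745624888279948 t 12.6667
side 0 [390.1 268.8] [393.2 265.7] [396.2 262.8] top [358.8 196.5]
side 3 [389.5 267.6] [392.6 264.5] [395.7 261.6] top [358.2 195.2]
side 6 [389.  266.3] [392.1 263.3] [395.2 260.4] top [357.7 194. ]
[11, 11, 11, 10, 9, 9, 9, 9, 9, 8, 13, 22, 38, 56, 69, 71, 69, 68, 68, 67, 67, 68, 70, 70, 69, 68, 68, 69, 69, 68]
[356 195  39  74 778]
tape 0
glue 383
scene 0 [372.5 255.7] [375.  252.6] [377.4 249.6] top [350.3 204.8]
scene 3 [372.2 254.9] [374.6 251.8] [377.  248.8] top [349.8 203.9]
scene 6 [371.8 254.1] [374.3 251. ] [376.7 248. ] top [349.4 203. ]
[3, 2, 2, 2, 2, 2, 2, 2, 2, 3, 5, 9, 14, 21, 31, 41, 51, 58, 62, 64, 66, 65, 64, 63, 62, 62, 62, 63, 63, 64]
tape 0
glue 172
```

Run:
```python
from m import *
for n in("side","scene"):
    im,*c=load(n);hs=cv2.cvtColor(np.ascontiguousarray(im[:,:,::-1]),cv2.COLOR_BGR2HSV)
    for y in(-8,0,8):
        Z=np.arange(-12,190,.5);P=np.array([proj(bed(21,y,z),c) for z in Z],np.float32)
        s=cv2.remap(hs[:,:,1],P[None,:,0].copy(),P[None,:,1].copy(),1)[0].astype(int)
        hu=cv2.remap(hs[:,:,0],P[None,:,0].copy(),P[None,:,1].copy(),0)[0].astype(int)
        i=np.argmax(s>35);print(n,y,"low edge",Z[i],"upper:",[(Z[k],int(s[k]),int(hu[k])) for k in range(340,404,3)][6:18])
inbed()
for nm in("side",):
    im,*c=load(nm);im=np.ascontiguousarray(im[:,:,::-1]);cv2.imwrite("pics/s15.png",cv2.resize(im[185:280,345:410],None,fx=6,fy=6,interpolation=2))
```

```text
side -8 low edge 2.5 upper: [(np.float64(167.0), 67, 88), (np.float64(168.5), 68, 88), (np.float64(170.0), 70, 90), (np.float64(171.5), 70, 90), (np.float64(173.0), 66, 90), (np.float64(174.5), 63, 31), (np.float64(176.0), 82, 31), (np.float64(177.5), 88, 26), (np.float64(179.0), 53, 22), (np.float64(180.5), 25, 23), (np.float64(182.0), 9, 48), (np.float64(183.5), 18, 35)]
side 0 low edge 2.5 upper: [(np.float64(167.0), 70, 90), (np.float64(168.5), 71, 89), (np.float64(170.0), 63, 89), (np.float64(171.5), 60, 88), (np.float64(173.0), 89, 25), (np.float64(174.5), 97, 25), (np.float64(176.0), 74, 24), (np.float64(177.5), 28, 105), (np.float64(179.0), 5, 105), (np.float64(180.5), 10, 30), (np.float64(182.0), 16, 38), (np.float64(183.5), 16, 38)]
side 8 low edge 3.0 upper: [(np.float64(167.0), 92, 25), (np.float64(168.5), 93, 25), (np.float64(170.0), 94, 25), (np.float64(171.5), 92, 27), (np.float64(173.0), 85, 27), (np.float64(174.5), 61, 27), (np.float64(176.0), 34, 27), (np.float64(177.5), 16, 39), (np.float64(179.0), 18, 34), (np.float64(180.5), 15, 34), (np.float64(182.0), 8, 60), (
[... 584 characters left out ...]
float64(174.5), 44, 82), (np.float64(176.0), 35, 35), (np.float64(177.5), 32, 35), (np.float64(179.0), 43, 18), (np.float64(180.5), 52, 18), (np.float64(182.0), 52, 18), (np.float64(183.5), 52, 16)]
scene 8 low edge 9.0 upper: [(np.float64(167.0), 50, 18), (np.float64(168.5), 52, 18), (np.float64(170.0), 51, 20), (np.float64(171.5), 52, 20), (np.float64(173.0), 52, 18), (np.float64(174.5), 51, 18), (np.float64(176.0), 50, 20), (np.float64(177.5), 49, 20), (np.float64(179.0), 48, 20), (np.float64(180.5), 48, 19), (np.float64(182.0), 48, 19), (np.float64(183.5), 48, 18)]
tcp in bed [  5.93  -0.47 254.85] Rbed turn err [0.07 0.22 0.2 ] F(bed) [-0.31  0.03 -0.07] gap 0.5723958538610666 t 12.8667
```

View pics/s15.png

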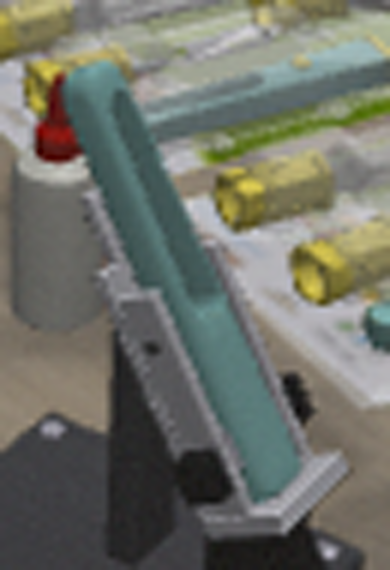

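```bash
python3 -c "
from m import *
inbed();print(arm.job_done())"
```

```text
tcp in bed [  5.94  -0.31 255.04] Rbed turn err [0.07 0.2  0.2 ] F(bed) [0.01 0.44 0.3 ] gap 0.5744041266966282 t 12.9167
the job is handed in; nothing more can be done
None
```

I handed the job in at about 12.9 s of the 43 s allowed. The handle is out of the canister, seated in the cradle between the pads and released; I had no direct reading of the pin travel.

**What I did:** I gripped the handle about 17 mm below its upper end and drew it about 212 mm along the canister. That put handle_mid at a tube z of about 297 mm. I turned it over the cradle, laid it in the trough about 0.3 mm off the middle line, and pushed it down the bed.

**Checks that support it being seated:**
- **Push:** it took about 10 N to pass the pads. It then stopped hard: 20 N more gave no motion, which fits the solid foot.
- **Release:** after letting go, the side and scene views show the handle standing in the trough with its lower end on the foot. The gripper was about 120 mm away, with no wrist force.
- **Bystanders:** the tape roll's pixels were unchanged in both views. The glue, marker and spare handle looked undisturbed by eye only; the glue's pixel comparison did change (383 and 172 pixels), because the handle and gripper now overlap it in the picture.

**What disagreed:**
- **Stop position:** the tool stopped at 136.6 mm up the bed by my fit, where I expected 133.7 mm.
- **Lower edge:** in the pictures, the handle's lower edge reads about 2.5 mm above the foot in the side view, and 4.5 mm or more in the scene view.
- **Likely cause:** the fit put the bed's origin about 1.5 mm low (56.5 mm against the stated 58 mm), the calibration is only good to about 2 mm, and the handle's end is rounded. I took the hard stop as the deciding evidence that the pin is pressed.

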